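# Right the toppled sample bottles and wipe down the weighing mat

## Task

The sample bottles on the weighing mat have been knocked over: tip every one up and push it against the plywood backboard so that it stands upright on its foot with a side flat against the board. Wet the wiping block by pressing it down on the press-top of the solvent dispenser until the top is fully down; once the bottles all stand and the block is wet, wipe the mat with the block from the end far from the robot, through the middle, to the near end, along the middle of the clear strip in front of the bottles. Then put the block back in its tray, felt down, and leave the scale, the tube rack and the marker alone.

Things in the scene. Friction and masses are not known exactly. Their poses are not given: they have to be found in the camera images.
- bottle1: Sample bottle (2 or 3 present; absent: None): square, grey plastic, white screw cap, 0.32 kg. Body 54 x 54 mm, 94 mm long, shoulder to 107, round cap 40 mm in diameter from 107 to 125 mm. Origin: centre of its foot; x axis from foot to cap (up when it stands). Starts lying flat on the mat, its axis 27 mm above the mat, cap towards the backboard.
- bottle2: Sample bottle (2 or 3 present; absent: None): square, grey plastic, white screw cap, 0.32 kg. Body 54 x 54 mm, 94 mm long, shoulder to 107, round cap 40 mm in diameter from 107 to 125 mm. Origin: centre of its foot; x axis from foot to cap (up when it stands). Starts lying flat on the mat, its axis 27 mm above the mat, cap towards the backboard.
- bottle3: Sample bottle (2 or 3 present; absent: None): square, grey plastic, white screw cap, 0.32 kg. Body 54 x 54 mm, 94 mm long, shoulder to 107, round cap 40 mm in diameter from 107 to 125 mm. Origin: centre of its foot; x axis from foot to cap (up when it stands). Starts lying flat on the mat, its axis 27 mm above the mat, cap towards the backboard.
- station: Fixed black rubber mat, 3 mm thick, x -200 to 200, y -190 to 100 mm, with a plywood backboard along its +y edge: face in the plane y = 100 mm, x -190 to 190, 125 mm tall, 18 mm thick. Origin: on the bench, 3 mm below the mat's upper face. x along the board, y square to it and towards it, z up. A bottle flat against the board has its foot centre at y = 73 mm.
- wipe_far (a point): Point on the mat's upper face at the end far from the robot (station x 115, y -70 mm): start of the wipe.
- wipe_mid (a point): Point on the mat's upper face half way along the wipe (station x 0, y -70 mm).
- wipe_near (a point): Point on the mat's upper face at the end near the robot (station x -115, y -70 mm): end of the wipe.
- dispenser: Fixed press-top solvent dispenser: white round bottle 68 mm in diameter held in a steel holder with a 100 x 80 mm foot plate screwed to the bench. Origin: on the bench under its axis. 144 mm tall to the rim of the press-top.
- pump_top (a point): Centre of the press-top at the height of its rim: a shallow steel dish 62 mm in diameter; moves down with it.
- pump_cap (a joint): How far the sprung press-top is down, m: 0 up, 0.009 fully down. Needs about 2 N to start and 7 N fully down; springs back up when let go. Down 7.5 mm or more gives the dose.
- wiper: Wiping block: base 100 x 50 mm and 22 mm thick with a hard grey felt sole, and on it an upright black grip 66 mm long (along x), 22 mm wide (along y), from 22 to 62 mm above the sole; 0.13 kg. Origin: centre of the sole; z up. It starts in the tray.
- tray: Fixed shallow steel tray for the block, 136 mm (x) by 86 mm (y) outside, walls 4 mm thick and 14 mm tall, floor 4 mm thick. Origin: on the bench under its centre.
- tube_rack: Bystander: wooden rack 110 x 250 mm with glass tubes, about 140 mm tall. Origin: centre of its underside. Leave it alone.
- scale: Bystander: white digital bench scale 200 x 250 mm, 63 mm tall. Origin: centre of its underside. Leave it alone.
- marker: Bystander: black and white marker pen 134 mm long, 14 mm thick, lying along its x axis. Origin: under its middle. Leave it alone.
Mind the look-alikes: they are no part of the job. Leave any red or yellow look-alike of the bottle1 alone.

How it is judged:
On the way, in this order (a step that is already met when the one before it is completed fails the run):
1. the wiping block presses the dispenser's top fully down (7.5 mm or more) (value of joint pump_cap above 0.0075 m and contact force between wiper and dispenser above 2 N), for 0.1 s.
2. with every bottle standing against the board, the block is on the mat within 35 mm of the far wiping point (angle between each of bottle1, bottle2, bottle3's own x axis and vertical below 0.08 rad and y of bottle1 in the frame of station between 0.065 and 0.085 m and z of each of bottle1, bottle2, bottle3 in the frame of station below 0.01 m and y of bottle2 in the frame of station between 0.065 and 0.085 m and y of bottle3 in the frame of station between 0.065 and 0.085 m and horizontal distance between wiper and wipe_far below 0.035 m and contact force between wiper and station above 1 N and angle between wiper's own z axis and vertical below 0.12 rad), for 0.05 s.
3. the block is on the mat within 35 mm of the middle wiping point (angle between each of bottle1, bottle2, bottle3's own x axis and vertical below 0.08 rad and y of bottle1 in the frame of station between 0.065 and 0.085 m and z of each of bottle1, bottle2, bottle3 in the frame of station below 0.01 m and y of bottle2 in the frame of station between 0.065 and 0.085 m and y of bottle3 in the frame of station between 0.065 and 0.085 m and horizontal distance between wiper and wipe_mid below 0.035 m and contact force between wiper and station above 1 N and angle between wiper's own z axis and vertical below 0.12 rad), for 0.05 s.
4. the block is on the mat within 35 mm of the near wiping point (angle between each of bottle1, bottle2, bottle3's own x axis and vertical below 0.08 rad and y of bottle1 in the frame of station between 0.065 and 0.085 m and z of each of bottle1, bottle2, bottle3 in the frame of station below 0.01 m and y of bottle2 in the frame of station between 0.065 and 0.085 m and y of bottle3 in the frame of station between 0.065 and 0.085 m and horizontal distance between wiper and wipe_near below 0.035 m and contact force between wiper and station above 1 N and angle between wiper's own z axis and vertical below 0.12 rad), for 0.05 s.
At the end, for the whole second after the job is handed in: Every bottle present stands on its foot, within 0.08 rad of upright, a side within 8 mm of the board's face, at rest; the wiping block lies felt down flat on the tray's floor (centre within 22 mm of the tray's, long sides within 0.3 rad of the tray's); the dispenser's top is up (angle between each of bottle1, bottle2, bottle3's own x axis and vertical below 0.08 rad and y of bottle1 in the frame of station between 0.065 and 0.085 m and z of each of bottle1, bottle2, bottle3 in the frame of station below 0.01 m and y of bottle2 in the frame of station between 0.065 and 0.085 m and y of bottle3 in the frame of station between 0.065 and 0.085 m and linear speed of each of bottle1, bottle2, bottle3 below 0.02 m/s and z of wiper in the frame of tray below 0.009 m and angle between wiper's own z axis and vertical below 0.1 rad and horizontal distance between wiper and tray below 0.022 m and angle between the x axis of wiper and the x axis of tray, either way round below 0.3 rad and value of joint pump_cap below 0.0015 m); the robot touches nothing.
It fails at once if the tube rack is moved more than 2 cm or tipped (distance of tube_rack from where it was at the start of the episode above 0.02 m or angle between tube_rack's own z axis and vertical above 0.15 rad).
It fails at once if the scale is moved more than 2 cm (distance of scale from where it was at the start of the episode above 0.02 m).
It fails at once if the marker is moved more than 3 cm (distance of marker from where it was at the start of the episode above 0.03 m).
Of bottle1, bottle2, bottle3 only 2 to 3 are there at a start; the rules pass over those that are not, and their reading is None.
At some moment in a run one of wiper may be knocked a few centimetres aside while the robot is not near it.
Once in a run the grip may slacken for a moment while it holds something.
It also fails if it takes over 210 s, if anything falls off the work surface, if the arm or the gripper's body presses on something with over 40 N, if the wrist force passes 120 N, or if a joint passes its speed limit or range.

## Robot

A 6-joint arm with a two-finger parallel gripper is mounted at the origin on the work surface. World frame = base frame: x ahead of the robot, y to its left, z up, the work surface at z = 0. Lengths are in m, angles in rad, forces in N, time in s.
With the tool pointing down it reaches from about 0.375 to 0.825 m from the base axis. Payload 5.5 kg.
Tool frame: the origin (TCP) lies between the finger pads; the fingertips stand 8 mm ahead of it and the grasp point (between the pads) lies 11 mm behind it; x points along the fingers, y is the direction in which the jaws open and shut, and the axes are right-handed (so a half turn about x gives the same grasp; the last joint's range is limited). The gripper opens to 85 mm and grips with 20 to 120 N. Pads are 22 mm wide; open, the fingers measure 114 mm over their backs; the gripper's body (76 mm by 85 mm) begins 54 mm behind the grasp point. The pads swing forward as they close: fully open they stand 13 mm farther back than shut.
Start: joints at [-1.276, 0.314, -0.047, 1.21, 0, 1.571], TCP at [0.174, -0.574, 0.239] pointing down, gripper open.
Joint ranges: [-2.67, 2.67], [-0.69, 1.73], [-1.03, 1.25], [-2.08, 2.16], [-1.42, 1.45], [-3.14, 3.14]. Speed limits (rad/s): [2.39, 2.39, 3.01, 3.14, 3.14, 3.14].

## Interface

Orientations are given as a rotation vector (axis times angle).
In Python, from workcell import state, camera, sign_off, masks_of, mark_of gives the robot as it stands. The module is installed in compiled form; this text tells all that it offers.
- The arm moves only by the tool send_rows, never from a script. Its argument "targets" is a list of rows, each an object with "delta_rot": the turn, a rotation vector about the tool's x, y, z in rad, a list of three; "travel": the shift along the tool's x, y, z in cm, a list of three; "gripper": the finger opening in cm, from 0 to 8.54. A call has 1 to 10 rows; each row is the pose to reach, as a shift and turn from the pose measured when the call began, along the tool's axes at that moment; what a row does not reach only later rows make up. A row lasts 1/12 s, in which the tool goes at most 41.7 mm and 7.16 degrees, less where a joint would pass 70% of its speed; a pose out of reach is approached as far as the arm can. A call with a gripper value outside its range is refused whole. The fingers move at their own pace and stop on an object; the grip force is fixed at half the most. Time passes only in rows, so rows that repeat a pose let the fingers close. It gives the time, the measured TCP pose, the force and the opening at its end, in the units of the state.
- state(): the state, without advancing time (a new reading comes with each control period).
- camera(name): name is "scene" or "top" or "wrist"; returns a dict with "img" (420x560x3 uint8, red, green, blue), "fov_y" (degrees; the focal length in pixels is half the picture's height over the tangent of half this angle, whatever the lens; pixels are square), "cx", "cy" (the principal point, pixels), "eye" and "orientation" of the camera in the world; the wrist camera has in their place "hand_eye" (4x4, takes a point from camera to tool coordinates, whose origin is the TCP and whose axes are the tool frame's). Camera axes: x right, y down, z forward; pixel columns grow to the right and rows downward; lengths in m; the calibration is good to about 2 mm. A picture is of the moment at which its call begins: read the wrist's pose just before it. There is no depth.
- sign_off(): hands the job in, once; it reports no verdict.
Trained networks look in a picture, given as the dict that the camera call returned (one of the last four; its "shot" number tells which), for a name from the list of things; names that differ only in an ending like _2 or _b are one class to them, and where a whole thing is asked for, a point or a joint stands for the part that bears it (a point fixed in the world has none). Each returns a list of dicts, best first, with "confidence" (0 to 1); they miss things now and then, are a little off and sometimes report something else, mostly with a low value. They report only what shows in the picture. A call takes as long as a camera call. They do not tell look-alikes from the thing itself.
- masks_of(picture, name): "mask" (420x560 bool, what is visible of it) and "xy" ([column, row] in pixels, amid what is visible of it).
- mark_of(picture, name): "xy" ([column, row] in pixels: a listed point, or the origin of a listed thing).
The state is a dict: "t": time; "joint_pos": joint angles; "joint_vel": joint speeds; "tau": joint torques, N m; "tcp_pos": TCP position; "ee_rot": TCP orientation; "force": force on the tool from outside, world axes, zero at the start; "moment": the same for the moment, N m; "grip_width": opening from 0.0 (shut) to 1.0 (fully open).
Only numpy, scipy, OpenCV 4.12 (cv2) and the standard library are available. Lean on these libraries where they do the work, as an engineer would, in place of code of your own. Each camera call takes 0.05 s, during which the arm holds its last target. There are 200 camera calls.

## Working session

There is one attempt and no reset: what is moved stays moved. The work goes in short steps, Python scripts to look and compute and a tool call to move; the robot and the scene stay as the last step left them, time stands still between calls to the robot, and variables do not carry over. Pictures are saved under pics/ and viewed, about 12 in all and at most 16, crops included, and the job is handed in when it is done.

Besides the shell and the picture viewer there is one more tool, called after "Call:" by a JSON object that holds its "method" and its "body". send_rows: Moves the arm, as the interface text tells. Its arguments: {"type":"object","properties":{"targets":{"type":"array"}},"required":["targets"]}

```bash
mkdir -p pics; ls
cat > h.py <<'E'
import numpy as np, cv2
from scipy.spatial.transform import Rotation as R
from workcell import state, camera, sign_off, masks_of, mark_of
def cam(name):
    s=state(); c=camera(name); c['name']=name
    f=210/np.tan(np.radians(c['fov_y'])/2); c['f']=f
    if name=='wrist':
        T=np.eye(4);T[:3,:3]=R.from_rotvec(s['ee_rot']).as_matrix();T[:3,3]=s['tcp_pos'];T=T@np.array(c['hand_eye'])
        c['E'],c['Rm']=T[:3,3],T[:3,:3]
    else:
        o=np.array(c['orientation']); c['E']=np.array(c['eye'])
        c['Rm']=o if o.shape==(3,3) else (R.from_rotvec(o).as_matrix() if o.size==3 else R.from_quat(o).as_matrix())
    return c
def save(c,n,crop=None,k=1):
    im=c['img'][:,:,::-1]
    if crop: a,b,d,e=crop; im=im[b:e,a:d]
    cv2.imwrite('pics/'+n+'.png',cv2.resize(im,None,fx=k,fy=k,interpolation=cv2.INTER_CUBIC))
def w(c,xy,z):
    xy=np.atleast_2d(xy).astype(float)
    d=np.c_[(xy[:,0]-c['cx'])/c['f'],(xy[:,1]-c['cy'])/c['f'],np.ones(len(xy))]@c['Rm'].T
    return c['E']+d*((z-c['E'][2])/d[:,2])[:,None]
def px(c,p):
    q=(np.atleast_2d(p)-c['E'])@c['Rm']; return np.c_[q[:,0]/q[:,2]*c['f']+c['cx'],q[:,1]/q[:,2]*c['f']+c['cy']]
E
python3 - <<'E'
from h import *
print(state())
for n in ['top','scene']:
    c=cam(n); save(c,n); print(n,{k:v for k,v in c.items() if k!='img'})
    for t,z in [('bottle1',.03),('wiper',.004),('tray',0),('dispenser',0),('pump_top',.144),('station',0),('wipe_far',.003),('wipe_mid',.003),('wipe_near',.003),('scale',0),('tube_rack',0),('marker',0)]:
        for m in mark_of(c,t)[:4]: print(t,np.round(m['xy']),round(m['confidence'],2),w(c,m['xy'],z)[0].round(3))
E
```

```text
pics
{'t': 0.0, 'joint_pos': array([-1.27600813e+00,  3.14227966e-01, -4.80897682e-02,  1.21018798e+00,
        3.16595205e-05,  1.57079592e+00]), 'joint_vel': array([-0.00073187,  0.00070943, -0.0001396 , -0.00073731,  0.00164613,
       -0.00195652]), 'tau': array([ 2.57423826e-04, -5.39590037e+01,  3.39748621e+01,  1.95275189e-02,
       -6.11920882e-05, -2.48833010e-05]), 'tcp_pos': array([ 0.17416757, -0.5735734 ,  0.2384287 ]), 'ee_rot': array([ 2.06346558,  0.30816757, -2.063924  ]), 'force': array([-0.56095451,  0.54625915, -0.32672528]), 'moment': array([-0.02760199,  0.02534072, -0.05576399]), 'grip_width': 1.0006100618412186}
top {'fov_y': 45.49784871316476, 'cx': 278.4394999857591, 'cy': 209.8239470992726, 'eye': array([ 0.31701073, -0.11035357,  1.59372295]), 'orientation': array([-2.19320555,  2.1608976 , -0.13940525]), 'shot': 1, 'name': 'top', 'f': np.float64(500.81952288766456), 'E': array([ 0.31701073, -0.11035357,  1.59372295]), 'Rm': array([[ 0.0136378 , -0.99426886,  0.10603509],
       [-0.99965161, -0.01595407, -0.02102683],
       [ 0.02259802, -0.10571139, -0
[... 1372 characters left out ...]
ottle1 [305. 273.] 0.89 [0.616 0.078 0.03 ]
bottle1 [326. 222.] 0.8 [0.397 0.042 0.03 ]
bottle1 [273. 168.] 0.66 [ 0.266 -0.257  0.03 ]
bottle1 [317. 248.] 0.65 [0.513 0.066 0.03 ]
wiper [266. 232.] 0.56 [ 0.53  -0.124  0.004]
dispenser [222. 203.] 0.56 [ 0.496 -0.336  0.   ]
pump_top [218. 177.] 0.71 [ 0.501 -0.332  0.144]
station [353. 269.] 0.63 [0.505 0.198 0.   ]
station [205. 281.] 0.61 [ 0.791 -0.19   0.   ]
wipe_far [316. 287.] 0.56 [0.627 0.127 0.003]
wipe_mid [330. 257.] 0.64 [0.502 0.115 0.003]
wipe_near [338. 235.] 0.96 [0.407 0.096 0.003]
scale [172. 180.] 0.82 [ 0.507 -0.573  0.   ]
tube_rack [207. 281.] 0.69 [ 0.789 -0.183  0.   ]
marker [273. 198.] 0.57 [ 0.379 -0.185  0.   ]
```

View pics/top.png

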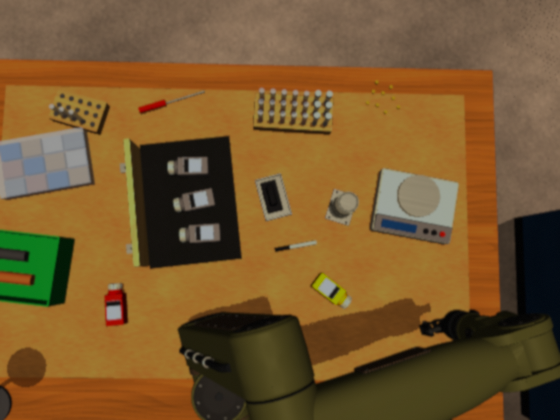

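View pics/scene.png

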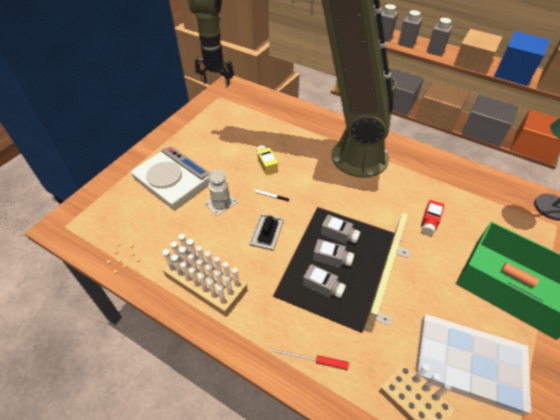

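The top view shows three grey bottles on the black mat, with feet on the right side around (207,166), (213,200), (218,233) and caps towards the board at left. The block sits in its tray at (272,197), and the dispenser is at (344,205). The red bottle at (115,305) and the yellow one at (330,290) are look-alikes and lie off the mat, so I will leave them alone. Next I'll look from the wrist above the mat.

```bash
cat >> h.py <<'E'
def tool(yaw,tilt=0,flip=False):
    """tool y along horizontal dir at yaw (or opposite if flip); tool x down, tilted about that dir by tilt (+: tip points to left of yaw dir)"""
    a=np.array([np.cos(yaw),np.sin(yaw),0]); l=np.array([-np.sin(yaw),np.cos(yaw),0])
    x=-np.cos(tilt)*np.array([0,0,1.])+np.sin(tilt)*l; y=-a if flip else a
    return np.c_[x,y,np.cross(x,y)]
def plan(pos,M,p0=None,M0=None):
    s=state(); p0=s['tcp_pos'] if p0 is None else p0; M0=R.from_rotvec(s['ee_rot']).as_matrix() if M0 is None else M0
    t=M0.T@(np.array(pos)-p0)*100; r=R.from_matrix(M0.T@M).as_rotvec()
    print('travel',t.round(2).tolist(),'rot',r.round(3).tolist(),'rows>=',int(np.ceil(max(np.linalg.norm(t)/4.17,np.linalg.norm(r)/.125))))
E
python3 - <<'E'
from h import *
s=state(); print(R.from_rotvec(s['ee_rot']).as_matrix().round(2))
c=cam('wrist'); print(np.array(c['hand_eye']).round(3),c['fov_y'])
for f in (False,True): plan([.5,.06,.36],tool(np.radians(8),0,f))
c=cam('top')
for t in ['station','tray','wiper','dispenser','marker','scale','tube_rack']:
    m=masks_of(c,t)
    if m:
        cn=max(cv2.findContours(m[0]['mask'].astype(np.uint8),0,1)[0],key=cv2.contourArea)
        b=cv2.boxPoints(cv2.minAreaRect(cn)); z=.003 if t=='station' else .01
        print(t,round(m[0]['confidence'],2),w(c,b,z)[:,:2].round(3).tolist())
E
```

```text
[[-0.    0.29 -0.96]
 [-0.   -0.96 -0.29]
 [-1.   -0.    0.  ]]
[[ 0.001 -0.292  0.956 -0.133]
 [ 1.     0.001 -0.     0.   ]
 [-0.001  0.956  0.292 -0.074]
 [ 0.     0.     0.     1.   ]] 71.37689062922237
travel [-12.07, -51.21, -49.59] rot [-1.416, 0.0, -0.0] rows>= 18
travel [-12.07, -51.21, -49.59] rot [1.726, -0.0, -0.0] rows>= 18
station 0.59 [[0.709, 0.377], [0.745, 0.012], [0.323, -0.029], [0.292, 0.326]]
tray 0.7 [[0.584, -0.065], [0.609, -0.149], [0.476, -0.187], [0.451, -0.103]]
wiper 0.86 [[0.573, -0.083], [0.586, -0.132], [0.487, -0.159], [0.474, -0.111]]
dispenser 0.82 [[0.461, -0.289], [0.566, -0.322], [0.539, -0.409], [0.434, -0.375]]
marker 0.49 [[0.368, -0.133], [0.395, -0.263], [0.381, -0.266], [0.354, -0.136]]
scale 0.78 [[0.425, -0.429], [0.634, -0.469], [0.588, -0.732], [0.38, -0.688]]
tube_rack 0.72 [[0.742, -0.055], [0.886, -0.059], [0.879, -0.319], [0.735, -0.313]]
```

Call:
{"method": "send_rows", "body": {"targets": [{"travel": [-12,-12.5,-12],"delta_rot": [-0.35,0,0],"gripper": 7.5},{"travel": [-12,-12.5,-12],"delta_rot": [-0.35,0,0],"gripper": 7.5},{"travel": [-12,-12.5,-12],"delta_rot": [-0.35,0,0],"gripper": 7.5},{"travel": [-12,-12.5,-12],"delta_rot": [-0.35,0,0],"gripper": 7.5},{"travel": [-12,-37,-36],"delta_rot": [-1.0,0,0],"gripper": 7.5},{"travel": [-12,-37,-36],"delta_rot": [-1.0,0,0],"gripper": 7.5},{"travel": [-12,-37,-36],"delta_rot": [-1.0,0,0],"gripper": 7.5},{"travel": [-12,-37,-36],"delta_rot": [-1.0,0,0],"gripper": 7.5},{"travel": [-12,-37,-36],"delta_rot": [-1.0,0,0],"gripper": 7.5},{"travel": [-12,-37,-36],"delta_rot": [-1.0,0,0],"gripper": 7.5}]}}

```text
t: 2.58
tcp_pos: [0.3518, -0.2288, 0.3512]
ee_rot: [1.406, 1.067, -1.405]
force: [1.2, -0.1, 0.6]
grip_width: 0.873
```

Run:
```python
from h import *
s=state(); print(s['tcp_pos'],s['joint_pos'].round(2)); plan([.5,.06,.36],tool(np.radians(8),0,False));plan([.5,.0,.36],tool(np.radians(8),0,True))
```

```text
[ 0.35182855 -0.22881753  0.35118451] [-0.58 -0.05 -0.22  1.41  0.    1.27]
travel [-0.88, 6.54, -31.79] rot [-0.411, 0.0, -0.001] rows>= 8
travel [-0.88, 8.15, -26.01] rot [2.731, -0.001, -0.001] rows>= 22
```

Call:
{"method": "send_rows", "body": {"targets": [{"travel": [-0.9,8,-26],"delta_rot": [-1.25,0,0],"gripper": 7.5},{"travel": [-0.9,8,-26],"delta_rot": [-1.25,0,0],"gripper": 7.5},{"travel": [-0.9,8,-26],"delta_rot": [-1.25,0,0],"gripper": 7.5},{"travel": [-0.9,8,-26],"delta_rot": [-1.25,0,0],"gripper": 7.5},{"travel": [-0.9,8,-26],"delta_rot": [-1.25,0,0],"gripper": 7.5},{"travel": [-0.9,8,-26],"delta_rot": [-1.25,0,0],"gripper": 7.5},{"travel": [-0.9,8,-26],"delta_rot": [-1.25,0,0],"gripper": 7.5},{"travel": [-0.9,8,-26],"delta_rot": [-1.25,0,0],"gripper": 7.5},{"travel": [-0.9,8,-26],"delta_rot": [-1.25,0,0],"gripper": 7.5},{"travel": [-0.9,8,-26],"delta_rot": [-1.25,0,0],"gripper": 7.5}]}}

```text
t: 3.42
tcp_pos: [0.4988, 0.0011, 0.36]
ee_rot: [0.461, 1.52, -0.462]
force: [-0.6, -0.1, 0.0]
grip_width: 0.882
```

Call:
{"method": "send_rows", "body": {"targets": [{"travel": [0,0,0],"delta_rot": [-1.25,0,0],"gripper": 7.5},{"travel": [0,0,0],"delta_rot": [-1.25,0,0],"gripper": 7.5},{"travel": [0,0,0],"delta_rot": [-1.25,0,0],"gripper": 7.5},{"travel": [0,0,0],"delta_rot": [-1.25,0,0],"gripper": 7.5},{"travel": [0,0,0],"delta_rot": [-1.25,0,0],"gripper": 7.5},{"travel": [0,0,0],"delta_rot": [-1.25,0,0],"gripper": 7.5},{"travel": [0,0,0],"delta_rot": [-1.25,0,0],"gripper": 7.5},{"travel": [0,0,0],"delta_rot": [-1.25,0,0],"gripper": 7.5},{"travel": [0,0,0],"delta_rot": [-1.25,0,0],"gripper": 7.5},{"travel": [0,0,0],"delta_rot": [-1.25,0,0],"gripper": 7.5}]}}

```text
t: 4.25
tcp_pos: [0.4987, 0.0011, 0.3601]
ee_rot: [-0.517, 1.508, 0.516]
force: [-0.7, 0.0, 0.6]
grip_width: 0.88
```

Run:
```python
from h import *
s=state(); print(s['tcp_pos'],s['joint_pos'].round(2)); plan([.5,.05,.36],tool(np.radians(8),0,True))
```

```text
[0.49872214 0.00110935 0.36007729] [ 0.    0.1  -0.04  1.43 -0.   -0.66]
travel [0.0, 3.79, 3.1] rot [-1.051, -0.0, 0.001] rows>= 9
```

Call:
{"method": "send_rows", "body": {"targets": [{"travel": [0,3.8,3.1],"delta_rot": [-1.05,0,0],"gripper": 7.5},{"travel": [0,3.8,3.1],"delta_rot": [-1.05,0,0],"gripper": 7.5},{"travel": [0,3.8,3.1],"delta_rot": [-1.05,0,0],"gripper": 7.5},{"travel": [0,3.8,3.1],"delta_rot": [-1.05,0,0],"gripper": 7.5},{"travel": [0,3.8,3.1],"delta_rot": [-1.05,0,0],"gripper": 7.5},{"travel": [0,3.8,3.1],"delta_rot": [-1.05,0,0],"gripper": 7.5},{"travel": [0,3.8,3.1],"delta_rot": [-1.05,0,0],"gripper": 7.5},{"travel": [0,3.8,3.1],"delta_rot": [-1.05,0,0],"gripper": 7.5},{"travel": [0,3.8,3.1],"delta_rot": [-1.05,0,0],"gripper": 7.5},{"travel": [0,3.8,3.1],"delta_rot": [-1.05,0,0],"gripper": 7.5}]}}

```text
t: 5.08
tcp_pos: [0.4999, 0.0501, 0.3601]
ee_rot: [-1.312, 1.14, 1.311]
force: [0.0, 0.5, 1.0]
grip_width: 0.878
```

Run:
```python
from h import *
c=cam('wrist'); save(c,'w1'); np.save('w1.npy',c,allow_pickle=True); print(c['E'].round(3))
for t,z in [('bottle1',.03),('station',0),('wipe_far',.003),('wipe_mid',.003),('wipe_near',.003)]:
    for m in mark_of(c,t)[:5]: print(t,np.round(m['xy']),round(m['confidence'],2),w(c,m['xy'],z)[0].round(3))
for m in masks_of(c,'bottle1'):
    cn=max(cv2.findContours(m['mask'].astype(np.uint8),0,1)[0],key=cv2.contourArea)
    b=cv2.boxPoints(cv2.minAreaRect(cn)); print(round(m['confidence'],2),b.round().tolist(),w(c,b,.03)[:,:2].round(3).tolist())
```

```text
[ 0.51  -0.024  0.493]
bottle1 [266. 178.] 0.85 [0.523 0.063 0.03 ]
bottle1 [337. 172.] 0.71 [0.412 0.037 0.03 ]
bottle1 [205. 182.] 0.7 [0.619 0.083 0.03 ]
station [269. 242.] 0.67 [0.503 0.185 0.   ]
0.73 [[309.0, 247.0], [320.0, 168.0], [359.0, 174.0], [348.0, 252.0]] [[0.435, 0.17], [0.44, 0.035], [0.377, 0.035], [0.366, 0.171]]
0.59 [[183.0, 257.0], [185.0, 178.0], [225.0, 179.0], [224.0, 258.0]] [[0.648, 0.219], [0.651, 0.08], [0.587, 0.073], [0.578, 0.211]]
0.56 [[249.0, 176.0], [285.0, 172.0], [292.0, 253.0], [256.0, 256.0]] [[0.55, 0.063], [0.494, 0.049], [0.461, 0.185], [0.523, 0.2]]
```

View pics/w1.png

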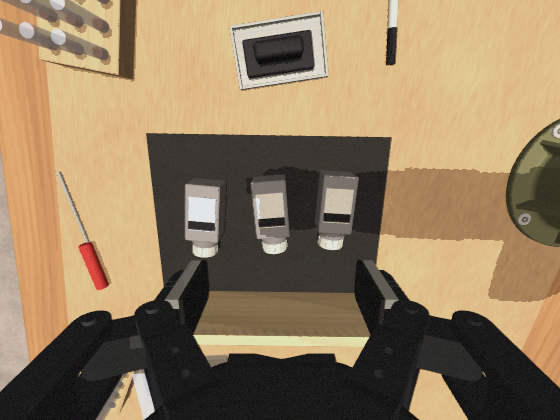

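Run:
```python
from h import *
c=np.load('w1.npy',allow_pickle=True).item()
save(c,'w1c',(175,160,375,270),4)
P=w(c,[[148,134],[391,137]],.003); print(P)
Q=w(c,[[164,290],[379,293]],.003); print(Q)
```

```text
[[ 0.72200587  0.0230226   0.003     ]
 [ 0.33089947 -0.02754386  0.003     ]]
[[0.68941743 0.3089478  0.003     ]
 [0.28174277 0.25777068 0.003     ]]
```

View pics/w1c.png

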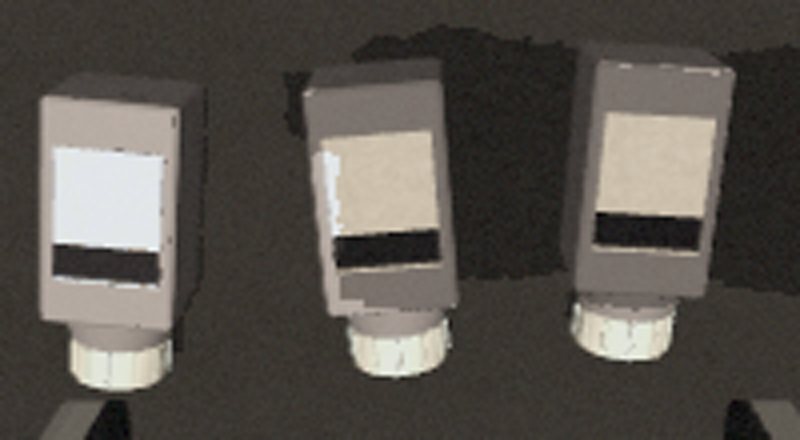

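```bash
cat >> h.py <<'E'
YAW=np.radians(7.4); ST=np.array([.5025,.186]); SR=np.array([[np.cos(YAW),-np.sin(YAW)],[np.sin(YAW),np.cos(YAW)]])
def s2w(p): return ST+SR@np.array(p[:2])
def w2s(p): return SR.T@(np.array(p[:2])-ST)
E
python3 - <<'E'
from h import *
c=np.load('w1.npy',allow_pickle=True).item()
for n,q in dict(far=[[42,97],[180,107],[170,330],[42,320]],mid=[[305,95],[443,80],[457,305],[328,315]],near=[[600,62],[733,70],[706,297],[577,293]]).items():
    p=w(c,np.array(q)/4+[175,160],.057)[:,:2]; f=(p[0]+p[1])/2; h=(p[2]+p[3])/2; d=h-f
    g=f+d/np.linalg.norm(d)*.06
    print(n,'wid',np.linalg.norm(p[0]-p[1]).round(3),np.linalg.norm(p[2]-p[3]).round(3),'len',np.linalg.norm(d).round(3),'foot',f.round(3),'st',w2s(f).round(3),'dir deg',np.degrees(np.arctan2(d[1],d[0])).round(1),'rel st y',(np.degrees(np.arctan2(d[1],d[0]))-97.4).round(1))
E
```

```text
far wid 0.052 0.051 len 0.092 foot [0.616 0.082] st [ 0.099 -0.117] dir deg 92.3 rel st y -5.1
mid wid 0.053 0.052 len 0.091 foot [0.518 0.063] st [-0.001 -0.124] dir deg 102.0 rel st y 4.6
near wid 0.05 0.052 len 0.092 foot [0.41  0.039] st [-0.111 -0.133] dir deg 95.3 rel st y -2.1
```

```bash
cat >> h.py <<'E'
B=dict(far=([.616,.082],92.3,.103),mid=([.518,.063],102.0,0.),near=([.410,.039],95.3,-.109))
T0,T1=np.radians(-40),np.radians(50); S=.065
def grasp(n,back=0.):
    f,d,_=B[n]; d=np.radians(d); M=tool(d-np.pi/2,T0,True)
    G=np.r_[np.array(f)+S*np.array([np.cos(d),np.sin(d)]),.038]
    return G+(.011-back)*M[:,0],M
def place(n,sy,up=0.,back=0.):
    M=tool(YAW,T1,True); G=np.r_[s2w([B[n][2],sy-.008]),.003+S+up]
    return G+(.011-back)*M[:,0],M
E
python3 - <<'E'
from h import *
plan(*grasp('far',.1)); plan(*grasp('far'),*grasp('far',.1))
E
```

```text
travel [25.39, -13.11, 13.74] rot [0.093, 0.697, 0.035] rows>= 8
travel [10.0, 0.0, 0.0] rot [0.0, 0.0, 0.0] rows>= 3
```

Call:
{"method": "send_rows", "body": {"targets": [{"travel": [25.4,-13.1,13.7],"delta_rot": [0.093,0.697,0.035],"gripper": 7.5},{"travel": [25.4,-13.1,13.7],"delta_rot": [0.093,0.697,0.035],"gripper": 7.5},{"travel": [25.4,-13.1,13.7],"delta_rot": [0.093,0.697,0.035],"gripper": 7.5},{"travel": [25.4,-13.1,13.7],"delta_rot": [0.093,0.697,0.035],"gripper": 7.5},{"travel": [25.4,-13.1,13.7],"delta_rot": [0.093,0.697,0.035],"gripper": 7.5},{"travel": [25.4,-13.1,13.7],"delta_rot": [0.093,0.697,0.035],"gripper": 7.5},{"travel": [25.4,-13.1,13.7],"delta_rot": [0.093,0.697,0.035],"gripper": 7.5},{"travel": [25.4,-13.1,13.7],"delta_rot": [0.093,0.697,0.035],"gripper": 7.5},{"travel": [25.4,-13.1,13.7],"delta_rot": [0.093,0.697,0.035],"gripper": 7.5},{"travel": [25.4,-13.1,13.7],"delta_rot": [0.093,0.697,0.035],"gripper": 7.5}]}}

```text
t: 6.27
tcp_pos: [0.6103, 0.2036, 0.1042]
ee_rot: [-1.744, 1.676, 0.814]
force: [-1.0, 0.1, 1.3]
grip_width: 0.878
```

Run:
```python
from h import *
print(state()['joint_pos'].round(2)); plan(*grasp('far'))
c=cam('wrist'); save(c,'w2')
```

```text
[ 0.6   0.8   0.22  1.42 -0.58 -0.89]
travel [9.82, -0.1, -0.07] rot [0.003, -0.002, -0.002] rows>= 3
```

View pics/w2.png

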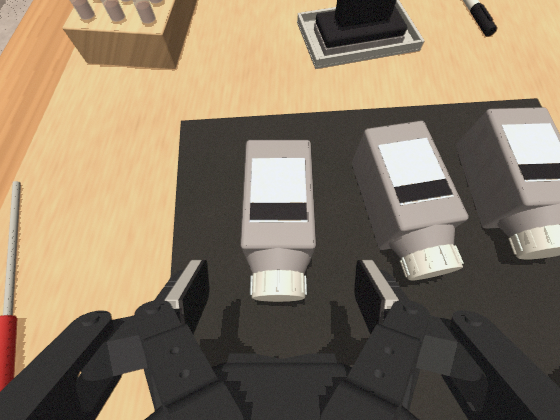

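The far bottle is centred between the pads at about (279,215). I'll go in and grip.

Call:
{"method": "send_rows", "body": {"targets": [{"travel": [3.3,-0.1,0],"delta_rot": [0,0,0],"gripper": 7.5},{"travel": [6.5,-0.1,-0.1],"delta_rot": [0,0,0],"gripper": 7.5},{"travel": [9.8,-0.1,-0.1],"delta_rot": [0,0,0],"gripper": 7.5},{"travel": [9.8,-0.1,-0.1],"delta_rot": [0,0,0],"gripper": 7.5},{"travel": [9.8,-0.1,-0.1],"delta_rot": [0,0,0],"gripper": 4.5},{"travel": [9.8,-0.1,-0.1],"delta_rot": [0,0,0],"gripper": 4.5},{"travel": [9.8,-0.1,-0.1],"delta_rot": [0,0,0],"gripper": 4.5},{"travel": [9.8,-0.1,-0.1],"delta_rot": [0,0,0],"gripper": 4.5},{"travel": [9.8,-0.1,-0.1],"delta_rot": [0,0,0],"gripper": 4.5},{"travel": [9.8,-0.1,-0.1],"delta_rot": [0,0,0],"gripper": 4.5}]}}

```text
t: 7.15
tcp_pos: [0.616, 0.1403, 0.0352]
ee_rot: [-1.745, 1.67, 0.809]
force: [-1.4, -1.7, 8.7]
grip_width: 0.62
```

Run:
```python
from h import *
p,M=grasp('far'); 
print('lift+turn'); plan(p+[0,-.03,.12],tool(np.radians(3),np.radians(5),True)); print('to preplace from there'); plan(*place('far',.060,.03),p+[0,-.03,.12],tool(np.radians(3),np.radians(5),True))
```

```text
lift+turn
travel [-6.8, 0.32, -9.69] rot [-0.011, -0.787, -0.0] rows>= 7
to preplace from there
travel [7.15, 0.9, 14.43] rot [-0.07, -0.785, 0.036] rows>= 7
```

Call:
{"method": "send_rows", "body": {"targets": [{"travel": [-3,0,-2.5],"delta_rot": [0,0,0],"gripper": 4.5},{"travel": [-6,0.1,-5],"delta_rot": [0,-0.1,0],"gripper": 4.5},{"travel": [-6.8,0.3,-9.7],"delta_rot": [-0.01,-0.787,0],"gripper": 4.5},{"travel": [-6.8,0.3,-9.7],"delta_rot": [-0.01,-0.787,0],"gripper": 4.5},{"travel": [-6.8,0.3,-9.7],"delta_rot": [-0.01,-0.787,0],"gripper": 4.5},{"travel": [-6.8,0.3,-9.7],"delta_rot": [-0.01,-0.787,0],"gripper": 4.5},{"travel": [-6.8,0.3,-9.7],"delta_rot": [-0.01,-0.787,0],"gripper": 4.5},{"travel": [-6.8,0.3,-9.7],"delta_rot": [-0.01,-0.787,0],"gripper": 4.5},{"travel": [-6.8,0.3,-9.7],"delta_rot": [-0.01,-0.787,0],"gripper": 4.5},{"travel": [-6.8,0.3,-9.7],"delta_rot": [-0.01,-0.787,0],"gripper": 4.5}]}}

```text
t: 7.98
tcp_pos: [0.6142, 0.1092, 0.1506]
ee_rot: [-1.181, 1.123, 1.286]
force: [0.1, 0.1, -2.3]
grip_width: 0.624
```

Run:
```python
from h import *
print(state()['joint_pos'].round(2)); plan(*place('far',.060,.03))
```

```text
[ 0.13  0.4  -0.14  1.03  0.09 -1.49]
travel [7.23, 0.98, 14.5] rot [-0.072, -0.787, 0.038] rows>= 7
```

Call:
{"method": "send_rows", "body": {"targets": [{"travel": [0.7,0.2,1.5],"delta_rot": [-0.012,-0.12,0.005],"gripper": 4.5},{"travel": [1.4,0.3,3],"delta_rot": [-0.02,-0.24,0.01],"gripper": 4.5},{"travel": [2.5,0.5,5],"delta_rot": [-0.03,-0.36,0.015],"gripper": 4.5},{"travel": [3.6,0.6,7],"delta_rot": [-0.04,-0.48,0.02],"gripper": 4.5},{"travel": [5,0.8,10],"delta_rot": [-0.055,-0.6,0.03],"gripper": 4.5},{"travel": [6,0.9,12],"delta_rot": [-0.065,-0.7,0.034],"gripper": 4.5},{"travel": [7.2,1,14.5],"delta_rot": [-0.072,-0.787,0.038],"gripper": 4.5},{"travel": [7.2,1,14.5],"delta_rot": [-0.072,-0.787,0.038],"gripper": 4.5},{"travel": [7.2,1,14.5],"delta_rot": [-0.072,-0.787,0.038],"gripper": 4.5},{"travel": [7.2,1,14.5],"delta_rot": [-0.072,-0.787,0.038],"gripper": 4.5}]}}

```text
t: 8.82
tcp_pos: [0.5967, 0.2602, 0.0911]
ee_rot: [-0.594, 0.52, 1.625]
force: [-0.3, 0.1, -1.1]
grip_width: 0.626
```

Run:
```python
from h import *
print(state()['joint_pos'].round(2)); plan(*place('far',.060,.002)); plan(*place('far',.072,.002))
c=cam('scene'); save(c,'s2',(200,150,480,360),2.5)
```

```text
[ 0.02  0.61 -0.24  0.85  0.86 -1.74]
travel [1.74, -0.0, -2.22] rot [0.002, -0.002, -0.002] rows>= 1
travel [2.65, -0.01, -1.45] rot [0.002, -0.002, -0.002] rows>= 1
```

View pics/s2.png

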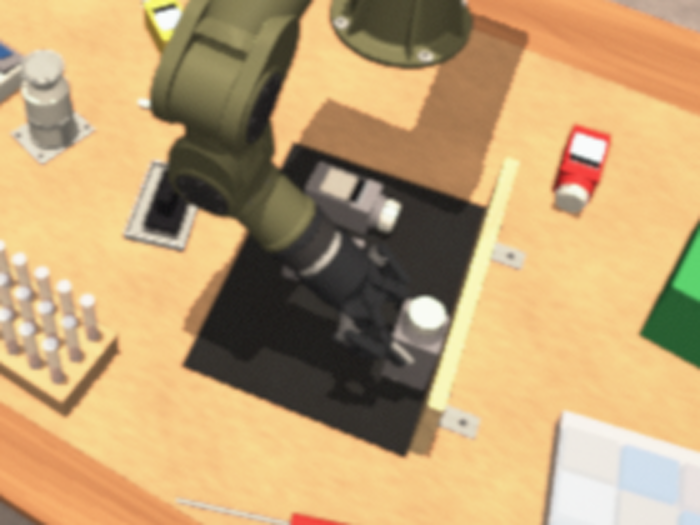

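Call:
{"method": "send_rows", "body": {"targets": [{"travel": [0.9,0,-1.1],"delta_rot": [0,0,0],"gripper": 4.5},{"travel": [1.7,0,-2.2],"delta_rot": [0,0,0],"gripper": 4.5},{"travel": [1.8,0,-2.3],"delta_rot": [0,0,0],"gripper": 4.5},{"travel": [2.1,0,-1.9],"delta_rot": [0,0,0],"gripper": 4.5},{"travel": [2.4,0,-1.7],"delta_rot": [0,0,0],"gripper": 4.5},{"travel": [2.7,0,-1.5],"delta_rot": [0,0,0],"gripper": 4.5},{"travel": [2.8,0,-1.4],"delta_rot": [0,0,0],"gripper": 4.5},{"travel": [2.8,0,-1.4],"delta_rot": [0,0,0],"gripper": 4.5}]}}

```text
t: 9.53
tcp_pos: [0.597, 0.2657, 0.0621]
ee_rot: [-0.601, 0.529, 1.616]
force: [-3.6, -40.4, 7.5]
grip_width: 0.626
```

Run:
```python
from h import *
print(w2s(state()['tcp_pos']));p,M=place('far',.074,.002);print(w2s(p),p);print(state()['force'],state()['moment'])
plan(*place('far',.079,.002))
```

```text
[0.10397851 0.06683866]
[0.103      0.07442649] [0.59505633 0.27307255 0.06292934]
[ -3.58833188 -40.44807526   7.548288  ] [-4.3438266   0.52899313  1.21578315]
travel [0.9, 0.1, 0.89] rot [-0.002, -0.013, 0.003] rows>= 1
```

Call:
{"method": "send_rows", "body": {"targets": [{"travel": [-0.2,0,-0.2],"delta_rot": [0,0,0],"gripper": 4.5},{"travel": [-0.4,0,-0.4],"delta_rot": [0,0,0],"gripper": 4.5},{"travel": [-0.4,0,-0.4],"delta_rot": [0,0,0],"gripper": 4.5},{"travel": [-0.4,0,-0.4],"delta_rot": [0,0,0],"gripper": 4.5}]}}

```text
t: 9.87
tcp_pos: [0.5977, 0.2606, 0.0619]
ee_rot: [-0.601, 0.529, 1.617]
force: [0.9, -0.0, -3.2]
grip_width: 0.621
```

Run:
```python
from h import *
s=state();print(w2s(s['tcp_pos']),s['force'])
c=cam('wrist'); save(c,'w3',None,1.4); print(px(c,[[*s2w([.103,.1]),.003],[*s2w([.103,.1]),.128],[*s2w([.15,.1]),.003],[*s2w([.05,.1]),.003]])*1.4)
```

```text
[0.10396301 0.06167572] [ 0.85009211 -0.00605854 -3.15478879]
[[395.5866182  287.36531209]
 [396.01606277 579.45920843]
 [303.55969572 287.45469753]
 [499.50464633 287.26437686]]
```

View pics/w3.png

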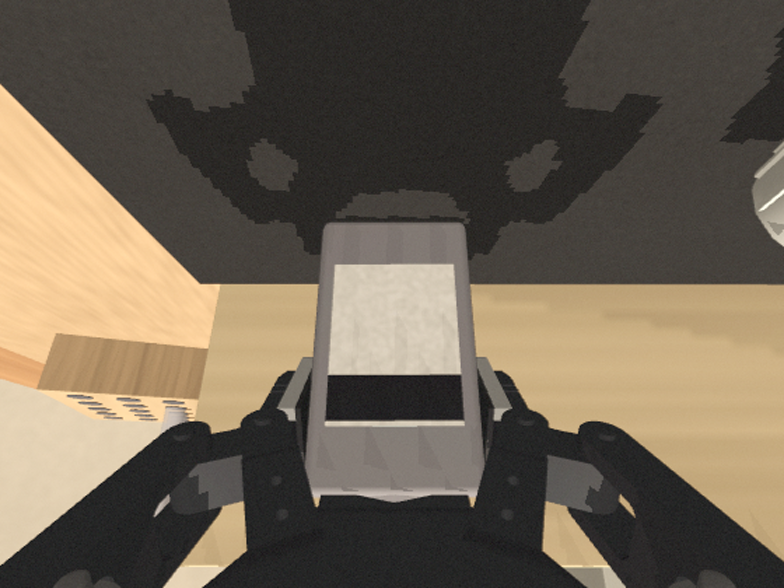

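Call:
{"method": "send_rows", "body": {"targets": [{"travel": [0,0,0],"delta_rot": [0,0,0],"gripper": 7.3},{"travel": [0,0,0],"delta_rot": [0,0,0],"gripper": 7.3},{"travel": [0,0,0],"delta_rot": [0,0,0],"gripper": 7.3},{"travel": [0,0,0],"delta_rot": [0,0,0],"gripper": 7.3},{"travel": [-3,0,0],"delta_rot": [0,0,0],"gripper": 7.3},{"travel": [-6,0,0],"delta_rot": [0,0,0],"gripper": 7.3},{"travel": [-10,0,0],"delta_rot": [0,0,0],"gripper": 7.3},{"travel": [-13,0,0],"delta_rot": [0,0,0],"gripper": 7.3},{"travel": [-13,0,0],"delta_rot": [0,0,0],"gripper": 7.3},{"travel": [-13,0,0],"delta_rot": [0,0,0],"gripper": 7.3}]}}

```text
t: 10.75
tcp_pos: [0.6114, 0.1619, 0.1477]
ee_rot: [-0.602, 0.527, 1.614]
force: [0.3, 0.3, -0.6]
grip_width: 0.854
```

Run:
```python
from h import *
s=state();print(s['tcp_pos'],s['force'])
c=cam('wrist'); save(c,'w4',None,1.4); np.save('w4.npy',c,allow_pickle=True)
print(px(c,[[*s2w([x,.046]),.003] for x in (.076,.13)])*1.4,px(c,[[*s2w([x,.1]),.003] for x in (.05,.15)])*1.4)
for m in mark_of(c,'bottle1'): print(m['confidence'],m['xy'],w2s(w(c,m['xy'],.003)[0]))
```

```text
[0.61142769 0.16190624 0.14765725] [ 0.25290046  0.34263641 -0.6344884 ]
[[436.28308911 203.71421114]
 [358.78256162 203.74667072]] [[462.18031889 244.17305593]
 [339.84788107 244.1566629 ]]
0.8 [284.3, 156.2] [0.1025661  0.06399941]
```

View pics/w4.png

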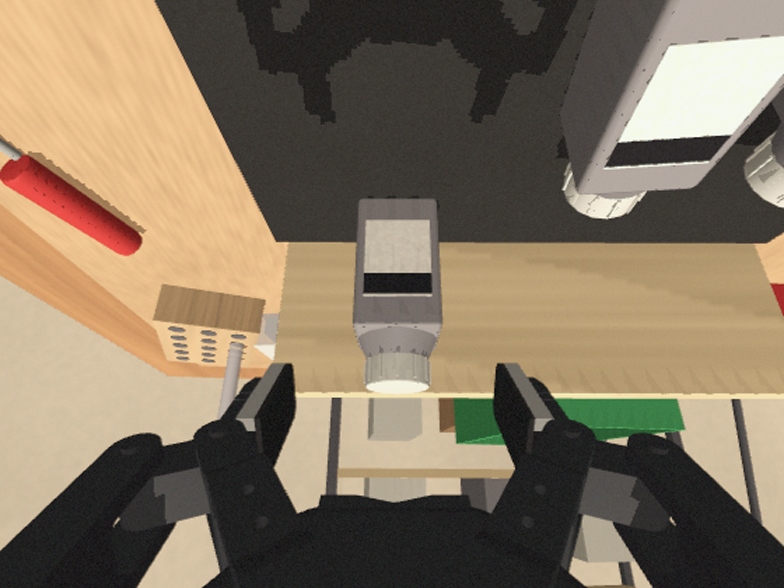

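The far bottle stands, with its foot edge at (398,199) against a board line at row 242. That leaves a gap of a few millimetres, so I'll push it home with shut fingers.

```bash
cat >> h.py <<'E'
def push(n,sy,h=.045):  # shut fingertips at station y = sy
    M=tool(YAW,T1,True); return np.r_[s2w([B[n][2],sy]),h]-.008*M[:,0],M
E
python3 - <<'E'
from h import *
plan(*push('far',.020)); plan(*push('far',.050),*push('far',.020))
E
```

```text
travel [10.02, 0.02, -4.0] rot [-0.002, -0.012, 0.002] rows>= 3
travel [2.3, 0.0, 1.93] rot [0.0, 0.0, 0.0] rows>= 1
```

Call:
{"method": "send_rows", "body": {"targets": [{"travel": [0,0,-4],"delta_rot": [0,-0.01,0],"gripper": 0},{"travel": [3,0,-4],"delta_rot": [0,-0.01,0],"gripper": 0},{"travel": [6,0,-4],"delta_rot": [0,-0.01,0],"gripper": 0},{"travel": [9,0,-4],"delta_rot": [0,-0.01,0],"gripper": 0},{"travel": [10,0,-4],"delta_rot": [0,-0.01,0],"gripper": 0},{"travel": [10,0,-4],"delta_rot": [0,-0.01,0],"gripper": 0},{"travel": [10.7,0,-3.4],"delta_rot": [0,-0.01,0],"gripper": 0},{"travel": [11.4,0,-2.8],"delta_rot": [0,-0.01,0],"gripper": 0},{"travel": [11.8,0,-2.5],"delta_rot": [0,-0.01,0],"gripper": 0},{"travel": [12,0,-2.3],"delta_rot": [0,-0.01,0],"gripper": 0}]}}

```text
t: 11.68
tcp_pos: [0.6011, 0.2334, 0.0501]
ee_rot: [-0.6, 0.531, 1.614]
force: [-8.8, -55.7, 21.6]
grip_width: 0.004
```

Run:
```python
from h import *
s=state();M=R.from_rotvec(s['ee_rot']).as_matrix(); print('tip sy',w2s(s['tcp_pos']+.008*M[:,0]),s['force']); plan(*push('far',.050))
```

```text
tip sy [0.10394264 0.04039024] [ -8.82588052 -55.67613393  21.63872308]
travel [0.72, 0.1, 0.63] rot [-0.005, -0.014, 0.005] rows>= 1
```

Run:
```python
from h import *
s=state();p=s['tcp_pos']; M=R.from_rotvec(s['ee_rot']).as_matrix()
a=np.r_[p[:2]+SR@[0,-.04],p[2]]; plan(a,M); M2=tool(np.radians(10),0,True); plan([.53,.16,.26],M2)
plan(*grasp('mid',.1),[.53,.16,.26],M2)
```

```text
travel [-3.03, -0.03, -2.61] rot [0.0, 0.0, 0.0] rows>= 1
travel [-18.58, 7.96, 11.69] rot [-0.049, 0.859, 0.022] rows>= 7
travel [15.38, 3.29, 2.87] rot [-0.033, 0.698, -0.012] rows>= 6
```

Call:
{"method": "send_rows", "body": {"targets": [{"travel": [-3,0,-2.6],"delta_rot": [0,0,0],"gripper": 0},{"travel": [-5,0,-2.6],"delta_rot": [0,0,0],"gripper": 3},{"travel": [-18.6,8,11.7],"delta_rot": [-0.05,0.86,0.02],"gripper": 7.5},{"travel": [-18.6,8,11.7],"delta_rot": [-0.05,0.86,0.02],"gripper": 7.5},{"travel": [-18.6,8,11.7],"delta_rot": [-0.05,0.86,0.02],"gripper": 7.5},{"travel": [-18.6,8,11.7],"delta_rot": [-0.05,0.86,0.02],"gripper": 7.5},{"travel": [-18.6,8,11.7],"delta_rot": [-0.05,0.86,0.02],"gripper": 7.5},{"travel": [-18.6,8,11.7],"delta_rot": [-0.05,0.86,0.02],"gripper": 7.5},{"travel": [-18.6,8,11.7],"delta_rot": [-0.05,0.86,0.02],"gripper": 7.5},{"travel": [-18.6,8,11.7],"delta_rot": [-0.05,0.86,0.02],"gripper": 7.5}]}}

```text
t: 12.52
tcp_pos: [0.53, 0.1638, 0.2638]
ee_rot: [-1.346, 1.113, 1.332]
force: [-0.2, -0.1, -0.1]
grip_width: 0.873
```

Run:
```python
from h import *
print(state()['joint_pos'].round(2));plan(*grasp('mid',.1))
c=cam('wrist')
for m in mark_of(c,'bottle1'): p=w(c,m['xy'],.03)[0]; print(round(m['confidence'],2),m['xy'],p.round(3),w2s(p).round(3))
```

```text
[ 0.3   0.21 -0.12  1.23 -0.   -1.45]
travel [15.72, 3.49, 2.55] rot [-0.032, 0.695, -0.002] rows>= 6
0.92 [226.9, 246.5] [0.589 0.262 0.03 ] [0.096 0.064]
0.79 [308.2, 102.1] [0.518 0.061 0.03 ] [-0.    -0.126]
0.75 [520.0, 346.7] [0.133 0.343 0.03 ] [-0.346  0.204]
0.57 [398.8, 97.4] [0.415 0.037 0.03 ] [-0.106 -0.136]
```

Mid bottle is unmoved; approach, then grip.

Call:
{"method": "send_rows", "body": {"targets": [{"travel": [15.7,3.5,2.5],"delta_rot": [-0.03,0.695,0],"gripper": 7.5},{"travel": [15.7,3.5,2.5],"delta_rot": [-0.03,0.695,0],"gripper": 7.5},{"travel": [15.7,3.5,2.5],"delta_rot": [-0.03,0.695,0],"gripper": 7.5},{"travel": [15.7,3.5,2.5],"delta_rot": [-0.03,0.695,0],"gripper": 7.5},{"travel": [15.7,3.5,2.5],"delta_rot": [-0.03,0.695,0],"gripper": 7.5},{"travel": [15.7,3.5,2.5],"delta_rot": [-0.03,0.695,0],"gripper": 7.5},{"travel": [15.7,3.5,2.5],"delta_rot": [-0.03,0.695,0],"gripper": 7.5},{"travel": [15.7,3.5,2.5],"delta_rot": [-0.03,0.695,0],"gripper": 7.5},{"travel": [15.7,3.5,2.5],"delta_rot": [-0.03,0.695,0],"gripper": 7.5}]}}

```text
t: 13.37
tcp_pos: [0.4915, 0.1791, 0.1038]
ee_rot: [-1.89, 1.547, 0.894]
force: [-0.7, 1.1, 0.8]
grip_width: 0.876
```

Run:
```python
from h import *
plan(*grasp('mid'))
```

```text
travel [9.61, -0.27, 0.02] rot [-0.002, 0.006, -0.01] rows>= 3
```

Call:
{"method": "send_rows", "body": {"targets": [{"travel": [3.2,-0.3,0],"delta_rot": [0,0,0],"gripper": 7.5},{"travel": [6.4,-0.3,0],"delta_rot": [0,0,0],"gripper": 7.5},{"travel": [9.6,-0.3,0],"delta_rot": [0,0,0],"gripper": 7.5},{"travel": [9.6,-0.3,0],"delta_rot": [0,0,0],"gripper": 7.5},{"travel": [9.6,-0.3,0],"delta_rot": [0,0,0],"gripper": 4.5},{"travel": [9.6,-0.3,0],"delta_rot": [0,0,0],"gripper": 4.5},{"travel": [9.6,-0.3,0],"delta_rot": [0,0,0],"gripper": 4.5},{"travel": [9.6,-0.3,0],"delta_rot": [0,0,0],"gripper": 4.5},{"travel": [9.6,-0.3,0],"delta_rot": [0,0,0],"gripper": 4.5},{"travel": [9.6,-0.3,0],"delta_rot": [0,0,0],"gripper": 4.5}]}}

```text
t: 14.2
tcp_pos: [0.5076, 0.1202, 0.0317]
ee_rot: [-1.892, 1.545, 0.891]
force: [0.5, -1.9, 7.2]
grip_width: 0.627
```

Run:
```python
from h import *
p=state()['tcp_pos'];print(p); plan(p+[0.006,-.03,.12],tool(np.radians(10),np.radians(5),True))
```

```text
[0.50755895 0.12023548 0.03166335]
travel [-7.28, 0.05, -10.02] rot [0.029, -0.78, 0.006] rows>= 7
```

Call:
{"method": "send_rows", "body": {"targets": [{"travel": [-3,0,-2.5],"delta_rot": [0,0,0],"gripper": 4.5},{"travel": [-6,0,-5],"delta_rot": [0,-0.1,0],"gripper": 4.5},{"travel": [-7.3,0,-10],"delta_rot": [0.03,-0.78,0],"gripper": 4.5},{"travel": [-7.3,0,-10],"delta_rot": [0.03,-0.78,0],"gripper": 4.5},{"travel": [-7.3,0,-10],"delta_rot": [0.03,-0.78,0],"gripper": 4.5},{"travel": [-7.3,0,-10],"delta_rot": [0.03,-0.78,0],"gripper": 4.5},{"travel": [-7.3,0,-10],"delta_rot": [0.03,-0.78,0],"gripper": 4.5},{"travel": [-7.3,0,-10],"delta_rot": [0.03,-0.78,0],"gripper": 4.5},{"travel": [-7.3,0,-10],"delta_rot": [0.03,-0.78,0],"gripper": 4.5},{"travel": [-7.3,0,-10],"delta_rot": [0.03,-0.78,0],"gripper": 4.5}]}}

```text
t: 15.03
tcp_pos: [0.514, 0.09, 0.1517]
ee_rot: [-1.269, 1.059, 1.376]
force: [0.4, -0.8, -3.9]
grip_width: 0.629
```

Run:
```python
from h import *
print(state()['joint_pos'].round(2),state()['force']); plan(*place('mid',.060,.03))
```

```text
[ 0.12  0.22 -0.38  0.97  0.09 -1.62] [ 0.35692501 -0.75178435 -3.89506416]
travel [7.41, -0.76, 15.11] rot [0.043, -0.787, -0.016] rows>= 7
```

Call:
{"method": "send_rows", "body": {"targets": [{"travel": [0.7,-0.1,1.5],"delta_rot": [0.006,-0.12,-0.002],"gripper": 4.5},{"travel": [1.4,-0.2,3],"delta_rot": [0.012,-0.24,-0.005],"gripper": 4.5},{"travel": [2.5,-0.3,5],"delta_rot": [0.02,-0.36,-0.007],"gripper": 4.5},{"travel": [3.6,-0.4,7],"delta_rot": [0.026,-0.48,-0.01],"gripper": 4.5},{"travel": [5,-0.5,10],"delta_rot": [0.032,-0.6,-0.012],"gripper": 4.5},{"travel": [6,-0.6,12.5],"delta_rot": [0.038,-0.7,-0.014],"gripper": 4.5},{"travel": [7.4,-0.8,15.1],"delta_rot": [0.043,-0.787,-0.016],"gripper": 4.5},{"travel": [7.4,-0.8,15.1],"delta_rot": [0.043,-0.787,-0.016],"gripper": 4.5},{"travel": [7.4,-0.8,15.1],"delta_rot": [0.043,-0.787,-0.016],"gripper": 4.5},{"travel": [7.4,-0.8,15.1],"delta_rot": [0.043,-0.787,-0.016],"gripper": 4.5}]}}

```text
t: 15.87
tcp_pos: [0.4948, 0.2468, 0.0907]
ee_rot: [-0.593, 0.52, 1.626]
force: [0.1, -0.0, -2.6]
grip_width: 0.621
```

Run:
```python
from h import *
print(state()['joint_pos'].round(2),state()['force']); plan(*place('mid',.063,.001))
c=cam('wrist')
m=mark_of(c,'bottle1'); print([(x['xy'],round(x['confidence'],2)) for x in m])
```

```text
[ 0.    0.47 -0.5   0.76  0.86 -1.77] [ 0.10759121 -0.02084314 -2.58361175]
travel [2.02, 0.02, -2.06] rot [0.002, -0.002, -0.003] rows>= 1
[([122.0, 145.1], 0.62), ([277.8, 176.8], 0.57)]
```

Call:
{"method": "send_rows", "body": {"targets": [{"travel": [0.8,0,-1.1],"delta_rot": [0,0,0],"gripper": 4.5},{"travel": [1.6,0,-1.9],"delta_rot": [0,0,0],"gripper": 4.5},{"travel": [2,0,-2.1],"delta_rot": [0,0,0],"gripper": 4.5},{"travel": [2,0,-2.1],"delta_rot": [0,0,0],"gripper": 4.5},{"travel": [2,0,-2.1],"delta_rot": [0,0,0],"gripper": 4.5},{"travel": [2,0,-2.1],"delta_rot": [0,0,0],"gripper": 7.3},{"travel": [2,0,-2.1],"delta_rot": [0,0,0],"gripper": 7.3},{"travel": [2,0,-2.1],"delta_rot": [0,0,0],"gripper": 7.3},{"travel": [2,0,-2.1],"delta_rot": [0,0,0],"gripper": 7.3},{"travel": [2,0,-2.1],"delta_rot": [0,0,0],"gripper": 7.3}]}}

```text
t: 16.8
tcp_pos: [0.4961, 0.2481, 0.0634]
ee_rot: [-0.594, 0.517, 1.623]
force: [-0.6, -0.6, 0.2]
grip_width: 0.856
```

Call:
{"method": "send_rows", "body": {"targets": [{"travel": [-3,0,0],"delta_rot": [0,0,0],"gripper": 7.3},{"travel": [-6,0,0],"delta_rot": [0,0,0],"gripper": 7.3},{"travel": [-10,0,0],"delta_rot": [0,0,0],"gripper": 7.3},{"travel": [-13,0,0],"delta_rot": [0,0,0],"gripper": 7.3},{"travel": [-13,0,0],"delta_rot": [0,0,0],"gripper": 4},{"travel": [-13,0,0],"delta_rot": [0,0,0],"gripper": 0},{"travel": [-13,0,0],"delta_rot": [0,0,0],"gripper": 0},{"travel": [-13,0,0],"delta_rot": [0,0,0],"gripper": 0}]}}

```text
t: 17.47
tcp_pos: [0.5077, 0.1503, 0.1461]
ee_rot: [-0.593, 0.518, 1.625]
force: [-0.8, -0.3, -0.6]
grip_width: 0.287
```

Run:
```python
from h import *
c=cam('wrist'); save(c,'w5')
for m in mark_of(c,'bottle1'): p=w(c,m['xy'],.003)[0]; print(round(m['confidence'],2),m['xy'],w2s(p).round(3))
plan(*push('mid',.020)); plan(*push('mid',.047))
```

```text
0.67 [277.8, 151.9] [0.004 0.06 ]
0.59 [182.5, 157.2] [0.103 0.07 ]
0.57 [527.4, 223.2] [-0.403  0.258]
travel [9.99, 0.05, -4.15] rot [0.003, -0.001, -0.001] rows>= 3
travel [12.06, 0.04, -2.42] rot [0.003, -0.001, -0.001] rows>= 3
```

View pics/w5.png

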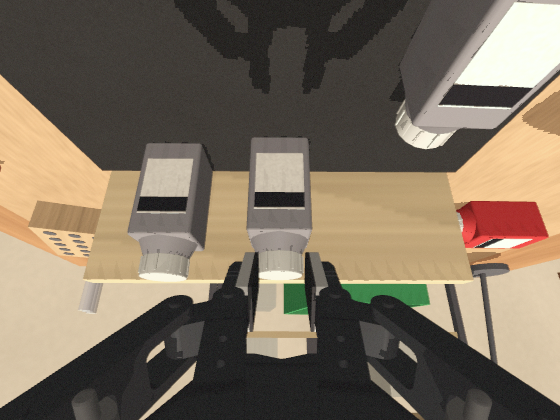

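Both bottles stand: far at (170,210), mid at (279,205), with the mid one a few millimetres off the board. Push it home.

Call:
{"method": "send_rows", "body": {"targets": [{"travel": [0,0,-4.2],"delta_rot": [0,0,0],"gripper": 0},{"travel": [3,0,-4.2],"delta_rot": [0,0,0],"gripper": 0},{"travel": [6,0,-4.2],"delta_rot": [0,0,0],"gripper": 0},{"travel": [9,0,-4.2],"delta_rot": [0,0,0],"gripper": 0},{"travel": [10,0,-4.2],"delta_rot": [0,0,0],"gripper": 0},{"travel": [10,0,-4.2],"delta_rot": [0,0,0],"gripper": 0},{"travel": [10.7,0,-3.6],"delta_rot": [0,0,0],"gripper": 0},{"travel": [11.3,0,-3.1],"delta_rot": [0,0,0],"gripper": 0},{"travel": [11.7,0,-2.8],"delta_rot": [0,0,0],"gripper": 0},{"travel": [11.9,0,-2.6],"delta_rot": [0,0,0],"gripper": 0}]}}

```text
t: 18.4
tcp_pos: [0.4994, 0.2207, 0.0498]
ee_rot: [-0.6, 0.524, 1.621]
force: [-6.4, -54.8, 25.1]
grip_width: -0.002
```

Run:
```python
from h import *
s=state();p=s['tcp_pos']; M=R.from_rotvec(s['ee_rot']).as_matrix();print('tip sy',w2s(p+.008*M[:,0]))
a=np.r_[p[:2]+SR@[0,-.04],p[2]]; plan(a,M); M2=tool(np.radians(5),0,True); plan([.42,.14,.26],M2)
```

```text
tip sy [0.00136979 0.04091899]
travel [-3.04, 0.0, -2.6] rot [0.0, 0.0, 0.0] rows>= 1
travel [-18.97, 8.87, 11.45] rot [0.041, 0.863, -0.016] rows>= 7
```

Call:
{"method": "send_rows", "body": {"targets": [{"travel": [-3,0,-2.6],"delta_rot": [0,0,0],"gripper": 0},{"travel": [-5,0,-2.6],"delta_rot": [0,0,0],"gripper": 3},{"travel": [-19,8.9,11.5],"delta_rot": [0.04,0.86,-0.016],"gripper": 7.5},{"travel": [-19,8.9,11.5],"delta_rot": [0.04,0.86,-0.016],"gripper": 7.5},{"travel": [-19,8.9,11.5],"delta_rot": [0.04,0.86,-0.016],"gripper": 7.5},{"travel": [-19,8.9,11.5],"delta_rot": [0.04,0.86,-0.016],"gripper": 7.5},{"travel": [-19,8.9,11.5],"delta_rot": [0.04,0.86,-0.016],"gripper": 7.5},{"travel": [-19,8.9,11.5],"delta_rot": [0.04,0.86,-0.016],"gripper": 7.5},{"travel": [-19,8.9,11.5],"delta_rot": [0.04,0.86,-0.016],"gripper": 7.5},{"travel": [-19,8.9,11.5],"delta_rot": [0.04,0.86,-0.016],"gripper": 7.5}]}}

```text
t: 19.23
tcp_pos: [0.4202, 0.1439, 0.264]
ee_rot: [-1.279, 1.156, 1.274]
force: [-0.1, 0.7, -0.4]
grip_width: 0.88
```

Run:
```python
from h import *
print(state()['joint_pos'].round(2));plan(*grasp('near',.1))
c=cam('wrist')
for m in mark_of(c,'bottle1'): p=w(c,m['xy'],.03)[0]; print(round(m['confidence'],2),m['xy'],p.round(3),w2s(p).round(3))
```

```text
[ 0.33  0.   -0.36  1.2   0.   -1.34]
travel [15.77, 2.1, 1.84] rot [-0.001, 0.701, 0.007] rows>= 6
0.84 [158.3, 252.6] [0.581 0.256 0.03 ] [0.087 0.059]
0.79 [225.2, 251.7] [0.489 0.246 0.03 ] [-0.005  0.061]
0.73 [297.8, 96.8] [0.412 0.039 0.03 ] [-0.108 -0.134]
```

Call:
{"method": "send_rows", "body": {"targets": [{"travel": [15.8,2.1,1.8],"delta_rot": [0,0.7,0.007],"gripper": 7.5},{"travel": [15.8,2.1,1.8],"delta_rot": [0,0.7,0.007],"gripper": 7.5},{"travel": [15.8,2.1,1.8],"delta_rot": [0,0.7,0.007],"gripper": 7.5},{"travel": [15.8,2.1,1.8],"delta_rot": [0,0.7,0.007],"gripper": 7.5},{"travel": [15.8,2.1,1.8],"delta_rot": [0,0.7,0.007],"gripper": 7.5},{"travel": [15.8,2.1,1.8],"delta_rot": [0,0.7,0.007],"gripper": 7.5},{"travel": [15.8,2.1,1.8],"delta_rot": [0,0.7,0.007],"gripper": 7.5},{"travel": [15.8,2.1,1.8],"delta_rot": [0,0.7,0.007],"gripper": 7.5},{"travel": [15.8,2.1,1.8],"delta_rot": [0,0.7,0.007],"gripper": 7.5}]}}

```text
t: 20.08
tcp_pos: [0.397, 0.1573, 0.103]
ee_rot: [-1.781, 1.639, 0.843]
force: [0.0, 0.6, 0.4]
grip_width: 0.878
```

Run:
```python
from h import *
print(state()['joint_pos'].round(2)); plan(*grasp('near'))
```

```text
[ 0.76  0.47 -0.37  1.21 -0.52 -0.77]
travel [9.55, -0.29, -0.02] rot [-0.001, 0.006, -0.009] rows>= 3
```

Call:
{"method": "send_rows", "body": {"targets": [{"travel": [3.2,-0.3,0],"delta_rot": [0,0,0],"gripper": 7.5},{"travel": [6.4,-0.3,0],"delta_rot": [0,0,0],"gripper": 7.5},{"travel": [9.6,-0.3,0],"delta_rot": [0,0,0],"gripper": 7.5},{"travel": [9.6,-0.3,0],"delta_rot": [0,0,0],"gripper": 7.5},{"travel": [9.6,-0.3,0],"delta_rot": [0,0,0],"gripper": 4.5},{"travel": [9.6,-0.3,0],"delta_rot": [0,0,0],"gripper": 4.5},{"travel": [9.6,-0.3,0],"delta_rot": [0,0,0],"gripper": 4.5},{"travel": [9.6,-0.3,0],"delta_rot": [0,0,0],"gripper": 4.5},{"travel": [9.6,-0.3,0],"delta_rot": [0,0,0],"gripper": 4.5},{"travel": [9.6,-0.3,0],"delta_rot": [0,0,0],"gripper": 4.5}]}}

```text
t: 20.92
tcp_pos: [0.4061, 0.0971, 0.0307]
ee_rot: [-1.783, 1.636, 0.841]
force: [-1.0, -1.9, 9.0]
grip_width: 0.624
```

Run:
```python
from h import *
p=state()['tcp_pos'];print(p); plan(p+[0.006,-.03,.12],tool(np.radians(6),np.radians(5),True))
```

```text
[0.40607434 0.09713775 0.03068934]
travel [-7.29, -0.29, -10.0] rot [-0.015, -0.78, -0.009] rows>= 7
```

Call:
{"method": "send_rows", "body": {"targets": [{"travel": [-3,0,-2.5],"delta_rot": [0,0,0],"gripper": 4.5},{"travel": [-6,0,-5],"delta_rot": [0,-0.1,0],"gripper": 4.5},{"travel": [-7.3,-0.3,-10],"delta_rot": [-0.015,-0.78,0],"gripper": 4.5},{"travel": [-7.3,-0.3,-10],"delta_rot": [-0.015,-0.78,0],"gripper": 4.5},{"travel": [-7.3,-0.3,-10],"delta_rot": [-0.015,-0.78,0],"gripper": 4.5},{"travel": [-7.3,-0.3,-10],"delta_rot": [-0.015,-0.78,0],"gripper": 4.5},{"travel": [-7.3,-0.3,-10],"delta_rot": [-0.015,-0.78,0],"gripper": 4.5},{"travel": [-7.3,-0.3,-10],"delta_rot": [-0.015,-0.78,0],"gripper": 4.5},{"travel": [-7.3,-0.3,-10],"delta_rot": [-0.015,-0.78,0],"gripper": 4.5},{"travel": [-7.3,-0.3,-10],"delta_rot": [-0.015,-0.78,0],"gripper": 4.5}]}}

```text
t: 21.75
tcp_pos: [0.4122, 0.0667, 0.151]
ee_rot: [-1.212, 1.105, 1.33]
force: [-0.2, -0.1, -4.0]
grip_width: 0.628
```

Run:
```python
from h import *
print(state()['joint_pos'].round(2),state()['force']); plan(*place('near',.060,.03))
```

```text
[ 0.09  0.04 -0.59  0.95  0.09 -1.58] [-0.18422907 -0.0543447  -4.01228026]
travel [7.43, 0.84, 16.11] rot [-0.03, -0.786, 0.007] rows>= 7
```

Call:
{"method": "send_rows", "body": {"targets": [{"travel": [0.7,0.1,1.5],"delta_rot": [-0.005,-0.12,0],"gripper": 4.5},{"travel": [1.4,0.2,3],"delta_rot": [-0.01,-0.24,0],"gripper": 4.5},{"travel": [2.5,0.3,5],"delta_rot": [-0.014,-0.36,0],"gripper": 4.5},{"travel": [3.6,0.4,7],"delta_rot": [-0.018,-0.48,0],"gripper": 4.5},{"travel": [5,0.6,10.5],"delta_rot": [-0.024,-0.6,0],"gripper": 4.5},{"travel": [6,0.7,13],"delta_rot": [-0.027,-0.7,0.005],"gripper": 4.5},{"travel": [7.4,0.8,16.1],"delta_rot": [-0.03,-0.786,0.007],"gripper": 4.5},{"travel": [7.4,0.8,16.1],"delta_rot": [-0.03,-0.786,0.007],"gripper": 4.5},{"travel": [7.4,0.8,16.1],"delta_rot": [-0.03,-0.786,0.007],"gripper": 4.5},{"travel": [7.4,0.8,16.1],"delta_rot": [-0.03,-0.786,0.007],"gripper": 4.5}]}}

```text
t: 22.58
tcp_pos: [0.3867, 0.2324, 0.0907]
ee_rot: [-0.593, 0.521, 1.626]
force: [0.7, 0.2, -3.2]
grip_width: 0.624
```

Run:
```python
from h import *
print(state()['joint_pos'].round(2),state()['force']); plan(*place('near',.063,.001))
```

```text
[-0.03  0.32 -0.74  0.69  0.85 -1.82] [ 0.66233076  0.15971794 -3.15060584]
travel [2.05, 0.01, -2.04] rot [0.001, -0.003, -0.003] rows>= 1
```

Call:
{"method": "send_rows", "body": {"targets": [{"travel": [0.8,0,-1.1],"delta_rot": [0,0,0],"gripper": 4.5},{"travel": [1.6,0,-1.9],"delta_rot": [0,0,0],"gripper": 4.5},{"travel": [2,0,-2.1],"delta_rot": [0,0,0],"gripper": 4.5},{"travel": [2,0,-2.1],"delta_rot": [0,0,0],"gripper": 4.5},{"travel": [2,0,-2.1],"delta_rot": [0,0,0],"gripper": 4.5},{"travel": [2,0,-2.1],"delta_rot": [0,0,0],"gripper": 7.3},{"travel": [2,0,-2.1],"delta_rot": [0,0,0],"gripper": 7.3},{"travel": [2,0,-2.1],"delta_rot": [0,0,0],"gripper": 7.3},{"travel": [2,0,-2.1],"delta_rot": [0,0,0],"gripper": 7.3},{"travel": [2,0,-2.1],"delta_rot": [0,0,0],"gripper": 7.3}]}}

```text
t: 23.42
tcp_pos: [0.3868, 0.2341, 0.0621]
ee_rot: [-0.593, 0.521, 1.625]
force: [-0.2, 0.0, 0.9]
grip_width: 0.854
```

Call:
{"method": "send_rows", "body": {"targets": [{"travel": [-3,0,0],"delta_rot": [0,0,0],"gripper": 7.3},{"travel": [-6,0,0],"delta_rot": [0,0,0],"gripper": 7.3},{"travel": [-10,0,0],"delta_rot": [0,0,0],"gripper": 7.3},{"travel": [-13,0,0],"delta_rot": [0,0,0],"gripper": 7.3},{"travel": [-13,0,0],"delta_rot": [0,0,0],"gripper": 4},{"travel": [-13,0,0],"delta_rot": [0,0,0],"gripper": 0},{"travel": [-13,0,0],"delta_rot": [0,0,0],"gripper": 0},{"travel": [-13,0,0],"delta_rot": [0,0,0],"gripper": 0}]}}

```text
t: 24.08
tcp_pos: [0.3989, 0.1363, 0.1453]
ee_rot: [-0.592, 0.521, 1.627]
force: [0.0, -0.2, -0.3]
grip_width: 0.294
```

Run:
```python
from h import *
c=cam('wrist')
for m in mark_of(c,'bottle1'): p=w(c,m['xy'],.003)[0]; print(round(m['confidence'],2),m['xy'],w2s(p).round(3))
plan(*push('near',.020)); plan(*push('near',.047))
```

```text
0.93 [448.7, 222.7] [-0.383  0.256]
0.78 [175.1, 158.9] [0.    0.071]
0.71 [279.9, 153.6] [-0.109  0.061]
0.59 [74.7, 159.8] [0.105 0.073]
travel [9.93, -0.06, -4.08] rot [0.001, -0.002, -0.004] rows>= 3
travel [11.99, -0.07, -2.35] rot [0.001, -0.002, -0.004] rows>= 3
```

Call:
{"method": "send_rows", "body": {"targets": [{"travel": [0,0,-4.1],"delta_rot": [0,0,0],"gripper": 0},{"travel": [3,0,-4.1],"delta_rot": [0,0,0],"gripper": 0},{"travel": [6,0,-4.1],"delta_rot": [0,0,0],"gripper": 0},{"travel": [9,0,-4.1],"delta_rot": [0,0,0],"gripper": 0},{"travel": [10,0,-4.1],"delta_rot": [0,0,0],"gripper": 0},{"travel": [10,0,-4.1],"delta_rot": [0,0,0],"gripper": 0},{"travel": [10.7,0,-3.5],"delta_rot": [0,0,0],"gripper": 0},{"travel": [11.3,0,-3],"delta_rot": [0,0,0],"gripper": 0},{"travel": [11.7,0,-2.7],"delta_rot": [0,0,0],"gripper": 0},{"travel": [11.9,0,-2.5],"delta_rot": [0,0,0],"gripper": 0}]}}

```text
t: 25.02
tcp_pos: [0.3894, 0.2072, 0.049]
ee_rot: [-0.6, 0.529, 1.625]
force: [-10.3, -72.4, 40.1]
grip_width: -0.0
```

Run:
```python
from h import *
s=state();p=s['tcp_pos']; M=R.from_rotvec(s['ee_rot']).as_matrix();print('tip sy',w2s(p+.008*M[:,0]))
plan(np.r_[p[:2]+SR@[0,-.04],p[2]],M); M2=tool(np.radians(14),0,True); plan([.46,.0,.28],M2)
```

```text
tip sy [-0.10943018  0.0416657 ]
travel [-3.03, 0.01, -2.61] rot [0.0, 0.0, 0.0] rows>= 1
travel [-31.35, -4.2, 3.54] rot [-0.106, 0.86, 0.046] rows>= 8
```

Call:
{"method": "send_rows", "body": {"targets": [{"travel": [-3,0,-2.6],"delta_rot": [0,0,0],"gripper": 0},{"travel": [-6,0,-3],"delta_rot": [0,0,0],"gripper": 4},{"travel": [-31.4,-4.2,3.5],"delta_rot": [-0.1,0.86,0.046],"gripper": 8.5},{"travel": [-31.4,-4.2,3.5],"delta_rot": [-0.1,0.86,0.046],"gripper": 8.5},{"travel": [-31.4,-4.2,3.5],"delta_rot": [-0.1,0.86,0.046],"gripper": 8.5},{"travel": [-31.4,-4.2,3.5],"delta_rot": [-0.1,0.86,0.046],"gripper": 8.5},{"travel": [-31.4,-4.2,3.5],"delta_rot": [-0.1,0.86,0.046],"gripper": 8.5},{"travel": [-31.4,-4.2,3.5],"delta_rot": [-0.1,0.86,0.046],"gripper": 8.5},{"travel": [-31.4,-4.2,3.5],"delta_rot": [-0.1,0.86,0.046],"gripper": 8.5},{"travel": [-31.4,-4.2,3.5],"delta_rot": [-0.1,0.86,0.046],"gripper": 8.5}]}}

```text
t: 25.85
tcp_pos: [0.4628, 0.0003, 0.2855]
ee_rot: [-1.392, 1.082, 1.378]
force: [0.3, 1.0, -1.1]
grip_width: 0.995
```

Run:
```python
from h import *
print(state()['joint_pos'].round(2)); plan([.53,-.08,.27],tool(np.radians(15),0,True))
```

```text
[ 0.    0.03 -0.28  1.25 -0.   -1.81]
travel [1.62, -4.59, -9.41] rot [-0.019, -0.005, 0.006] rows>= 3
```

Call:
{"method": "send_rows", "body": {"targets": [{"travel": [1.6,-4.6,-9.4],"delta_rot": [-0.02,0,0],"gripper": 8.5},{"travel": [1.6,-4.6,-9.4],"delta_rot": [-0.02,0,0],"gripper": 8.5},{"travel": [1.6,-4.6,-9.4],"delta_rot": [-0.02,0,0],"gripper": 8.5},{"travel": [1.6,-4.6,-9.4],"delta_rot": [-0.02,0,0],"gripper": 8.5},{"travel": [1.6,-4.6,-9.4],"delta_rot": [-0.02,0,0],"gripper": 8.5}]}}

```text
t: 26.27
tcp_pos: [0.5292, -0.0805, 0.2685]
ee_rot: [-1.401, 1.073, 1.396]
force: [-0.6, 0.8, -0.4]
grip_width: 0.995
```

Run:
```python
from h import *
c=cam('wrist'); save(c,'w6',None,1.4); np.save('w6.npy',c,allow_pickle=True)
for t,z in [('wiper',.004),('tray',0),('pump_top',.144),('dispenser',0)]:
    for m in mark_of(c,t): print(t,round(m['confidence'],2),m['xy'],w(c,m['xy'],z)[0].round(3))
t=cam('top'); 
for n,z in [('pump_top',.144),('dispenser',0),('wiper',.004),('tray',0)]:
    for m in mark_of(t,n): print('top',n,round(m['confidence'],2),m['xy'],w(t,m['xy'],z)[0].round(3))
s=cam('scene'); save(s,'s3',(140,120,420,330),2.8)
for n,z in [('pump_top',.144),('dispenser',0),('wiper',.004),('tray',0)]:
    for m in mark_of(s,n): print('sc',n,round(m['confidence'],2),m['xy'],w(s,m['xy'],z)[0].round(3))
```

```text
wiper 0.7 [290.1, 155.8] [ 0.527 -0.115  0.004]
top pump_top 0.78 [348.0, 201.1] [ 0.501 -0.344  0.144]
top pump_top 0.33 [153.5, 206.0] [0.477 0.221 0.144]
top dispenser 0.93 [339.9, 209.1] [ 0.493 -0.341  0.   ]
top wiper 0.67 [271.0, 196.6] [ 0.529 -0.12   0.004]
top tray 0.69 [271.6, 197.1] [ 0.528 -0.122  0.   ]
sc pump_top 0.71 [218.7, 174.4] [ 0.491 -0.338  0.144]
sc dispenser 0.61 [222.1, 202.3] [ 0.495 -0.338  0.   ]
sc dispenser 0.31 [339.8, 231.9] [0.391 0.097 0.   ]
sc wiper 0.58 [268.1, 235.7] [ 0.538 -0.109  0.004]
sc tray 0.7 [270.0, 230.0] [ 0.512 -0.118  0.   ]
```

View pics/w6.png

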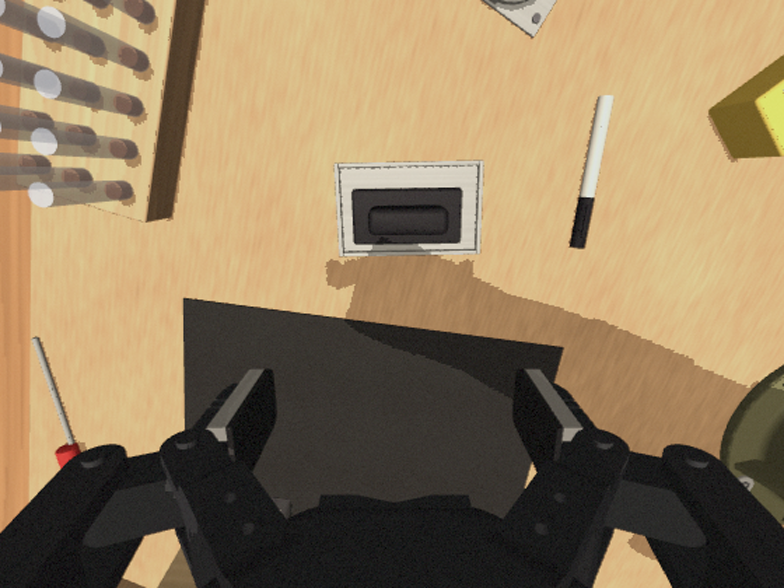

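Run:
```python
from h import *
c=np.load('w6.npy',allow_pickle=True).item()
for n,q,z in [('base',[[352,189],[462,189],[462,243],[354,245]],.026),('tray',[[335,163],[482,160],[480,253],[342,257]],.014),('grip',[[368,206],[447,205],[447,234],[370,236]],.066)]:
    p=w(c,np.array(q)/1.4,z)[:,:2]; d=(p[0]-p[1]+p[3]-p[2]); print(n,p.mean(0).round(4),np.degrees(np.arctan2(d[1],d[0])).round(1),np.linalg.norm(p[0]-p[1]).round(3),np.linalg.norm(p[1]-p[2]).round(3))
```

```text
base [ 0.5271 -0.1186] 15.5 0.098 0.048
tray [ 0.5262 -0.1245] 16.4 0.132 0.085
grip [ 0.5282 -0.1197] 16.1 0.063 0.023
```

View pics/s3.png

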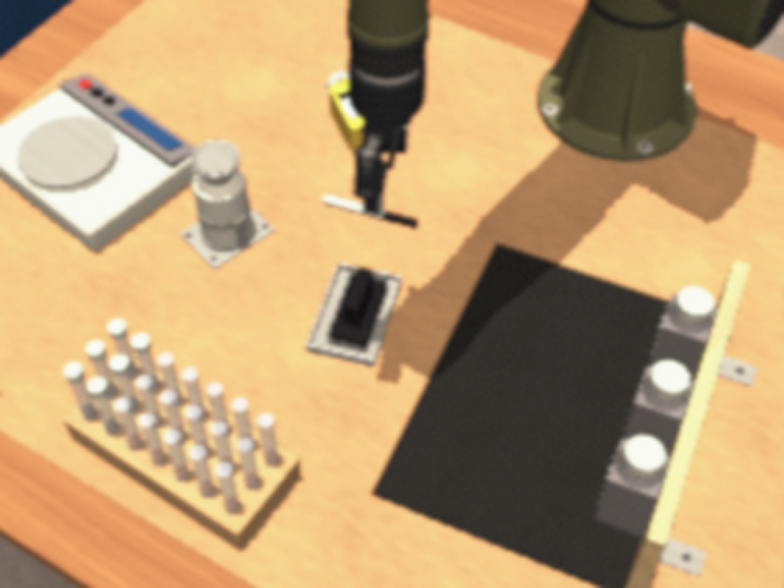

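All three bottles stand against the board, with caps at (693,308), (668,382) and (642,458). The block is in its tray, and its grip lies between the pads' line. Next I'll grasp it along its 66 mm length.

Run:
```python
from h import *
M=tool(np.radians(16),0,True); plan([.5278,-.119,.10],M); plan([.5278,-.119,.039],M)
```

```text
travel [17.04, 1.35, -3.64] rot [-0.016, -0.005, 0.006] rows>= 5
travel [23.14, 1.39, -3.61] rot [-0.016, -0.005, 0.006] rows>= 6
```

Call:
{"method": "send_rows", "body": {"targets": [{"travel": [17,1.4,-3.6],"delta_rot": [-0.016,-0.005,0.006],"gripper": 8.54},{"travel": [17,1.4,-3.6],"delta_rot": [-0.016,-0.005,0.006],"gripper": 8.54},{"travel": [17,1.4,-3.6],"delta_rot": [-0.016,-0.005,0.006],"gripper": 8.54},{"travel": [17,1.4,-3.6],"delta_rot": [-0.016,-0.005,0.006],"gripper": 8.54},{"travel": [17,1.4,-3.6],"delta_rot": [-0.016,-0.005,0.006],"gripper": 8.54},{"travel": [17,1.4,-3.6],"delta_rot": [-0.016,-0.005,0.006],"gripper": 8.54}]}}

```text
t: 27.52
tcp_pos: [0.5245, -0.1185, 0.0979]
ee_rot: [-1.406, 1.067, 1.416]
force: [-0.3, -0.0, 0.9]
grip_width: 1.001
```

Run:
```python
from h import *
M=tool(np.radians(16),0,True); plan([.5278,-.119,.039],M)
c=cam('wrist'); save(c,'w7',None,1.4)
for m in masks_of(c,'wiper')[:1]:
    ys,xs=np.where(m['mask']); print(m['confidence'],xs.min(),xs.max(),ys.min(),ys.max())
```

```text
travel [5.88, -0.33, -0.15] rot [-0.001, 0.003, -0.005] rows>= 2
0.98 209 343 187 260
```

View pics/w7.png

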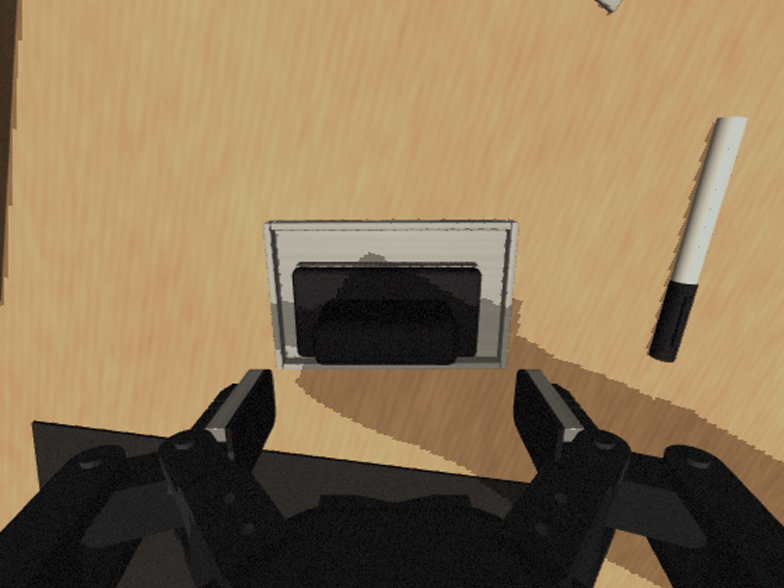

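Call:
{"method": "send_rows", "body": {"targets": [{"travel": [2,-0.3,-0.1],"delta_rot": [0,0,0],"gripper": 8.54},{"travel": [4,-0.3,-0.1],"delta_rot": [0,0,0],"gripper": 8.54},{"travel": [5.8,-0.3,-0.1],"delta_rot": [0,0,0],"gripper": 8.54},{"travel": [5.8,-0.3,-0.1],"delta_rot": [0,0,0],"gripper": 8.54},{"travel": [5.8,-0.3,-0.1],"delta_rot": [0,0,0],"gripper": 5.5},{"travel": [5.8,-0.3,-0.1],"delta_rot": [0,0,0],"gripper": 5.5},{"travel": [5.8,-0.3,-0.1],"delta_rot": [0,0,0],"gripper": 5.5},{"travel": [5.8,-0.3,-0.1],"delta_rot": [0,0,0],"gripper": 5.5},{"travel": [5.8,-0.3,-0.1],"delta_rot": [0,0,0],"gripper": 5.5},{"travel": [5.8,-0.3,-0.1],"delta_rot": [0,0,0],"gripper": 5.5}]}}

```text
t: 28.45
tcp_pos: [0.5339, -0.1192, 0.0469]
ee_rot: [-1.416, 1.061, 1.406]
force: [-0.8, 0.3, 7.3]
grip_width: 0.76
```

Run:
```python
from h import *
s=state(); p=s['tcp_pos']; M=R.from_rotvec(s['ee_rot']).as_matrix(); print(p,s['force'],s['grip_width'])
print('yaw',np.degrees(np.arctan2(-M[1,1],-M[0,1])))
np.save('g.npy',p)
M=tool(np.radians(16),0,True); plan(p+[0,0,.22],M)
```

```text
[ 0.53385396 -0.11915905  0.04692169] [-0.78692062  0.32984321  7.27521599] 0.7601476246257035
yaw 15.980384737854447
travel [-22.0, -0.13, -0.05] rot [-0.0, -0.002, 0.006] rows>= 6
```

Call:
{"method": "send_rows", "body": {"targets": [{"travel": [-1,0,0],"delta_rot": [0,0,0],"gripper": 5.5},{"travel": [-3,0,0],"delta_rot": [0,0,0],"gripper": 5.5},{"travel": [-6,0,0],"delta_rot": [0,0,0],"gripper": 5.5},{"travel": [-6,0,0],"delta_rot": [0,0,0],"gripper": 5.5},{"travel": [-6,0,0],"delta_rot": [0,0,0],"gripper": 5.5}]}}

```text
t: 28.87
tcp_pos: [0.5359, -0.1196, 0.1102]
ee_rot: [-1.42, 1.058, 1.401]
force: [0.6, 0.4, -1.3]
grip_width: 0.763
```

Run:
```python
from h import *
s=state(); print(s['tcp_pos'],s['force'],s['grip_width'])
c=cam('wrist'); save(c,'w8',None,1.4)
```

```text
[ 0.53588496 -0.11959647  0.11024733] [ 0.6470097   0.3901498  -1.28010374] 0.7630996025708393
```

View pics/w8.png

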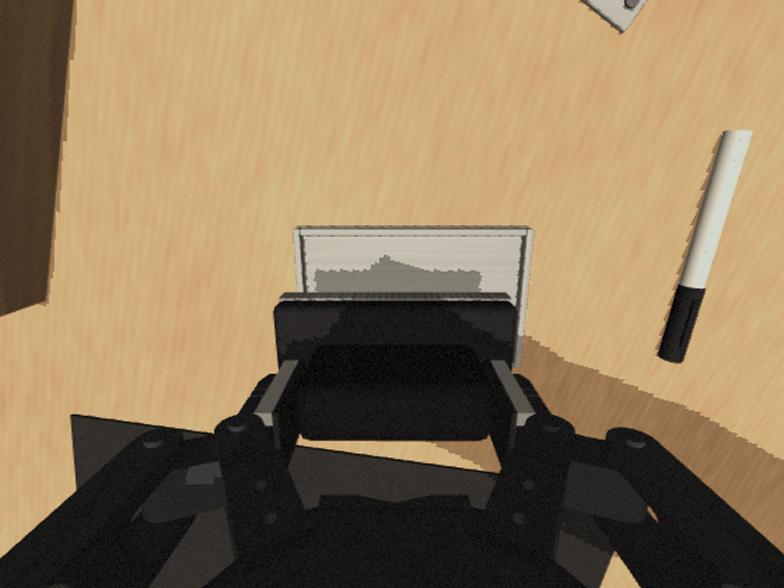

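The block is held level and centred at (395,390), and the tray and marker are undisturbed. On to the dispenser.

Run:
```python
from h import *
p=state()['tcp_pos']; M=tool(np.radians(16),0,True); plan([*p[:2],.25],M); plan([.497,-.340,.25],M)
```

```text
travel [-14.14, -0.12, -0.05] rot [-0.0, -0.004, 0.008] rows>= 4
travel [-14.14, 9.57, -20.24] rot [-0.0, -0.004, 0.008] rows>= 7
```

Call:
{"method": "send_rows", "body": {"targets": [{"travel": [-5,0,0],"delta_rot": [0,0,0],"gripper": 5.5},{"travel": [-10,0,0],"delta_rot": [0,0,0],"gripper": 5.5},{"travel": [-14.2,1,-2],"delta_rot": [0,0,0],"gripper": 5.5},{"travel": [-14.2,3,-6],"delta_rot": [0,0,0],"gripper": 5.5},{"travel": [-14.2,5,-10],"delta_rot": [0,-0.004,0.008],"gripper": 5.5},{"travel": [-14.2,7,-14],"delta_rot": [0,-0.004,0.008],"gripper": 5.5},{"travel": [-14.2,8.5,-17.5],"delta_rot": [0,-0.004,0.008],"gripper": 5.5},{"travel": [-14.2,9.6,-20.2],"delta_rot": [0,-0.004,0.008],"gripper": 5.5},{"travel": [-14.2,9.6,-20.2],"delta_rot": [0,-0.004,0.008],"gripper": 5.5},{"travel": [-14.2,9.6,-20.2],"delta_rot": [0,-0.004,0.008],"gripper": 5.5}]}}

```text
t: 29.75
tcp_pos: [0.4953, -0.3418, 0.2491]
ee_rot: [-1.407, 1.066, 1.41]
force: [-0.0, 0.7, -1.9]
grip_width: 0.758
```

Run:
```python
from h import *
s=state(); print(s['force'],s['joint_pos'].round(2)); M=tool(np.radians(16),0,True); plan([.497,-.340,.192],M);plan([.497,-.340,.172],M)
c=cam('wrist'); save(c,'w9',None,1.4)
for m in mark_of(c,'pump_top')+mark_of(c,'dispenser'): print(m['confidence'],m['xy'],w(c,m['xy'],.144)[0].round(3))
```

```text
[-0.04741485  0.72312888 -1.86859082] [-0.6   0.32 -0.02  1.24  0.   -2.45]
travel [5.71, -0.22, 0.12] rot [-0.004, 0.002, -0.001] rows>= 2
travel [7.71, -0.22, 0.12] rot [-0.004, 0.002, -0.001] rows>= 2
0.76 [272.1, 212.7] [ 0.503 -0.341  0.144]
0.75 [278.0, 179.6] [ 0.506 -0.37   0.144]
```

View pics/w9.png

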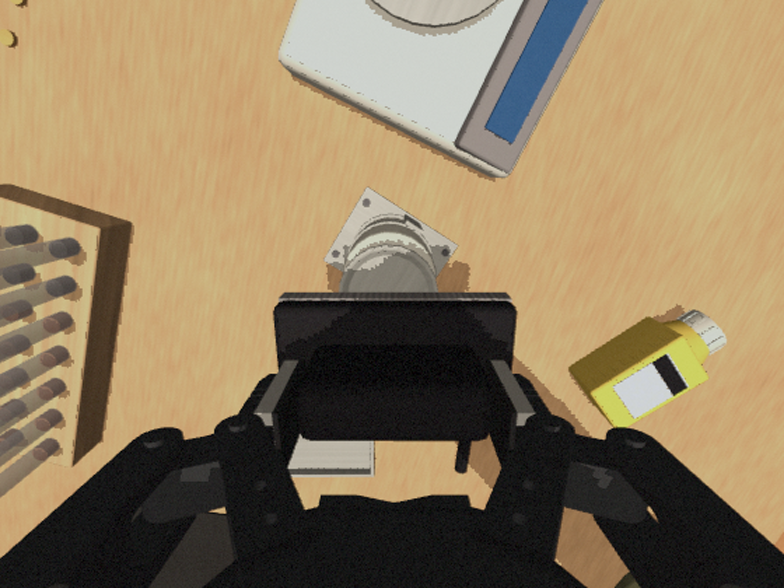

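The press-top is under the block at about (390,270–305), centred sideways. Press down gently.

Call:
{"method": "send_rows", "body": {"targets": [{"travel": [3,-0.2,0.1],"delta_rot": [0,0,0],"gripper": 5.5},{"travel": [5.5,-0.2,0.1],"delta_rot": [0,0,0],"gripper": 5.5},{"travel": [6,-0.2,0.1],"delta_rot": [0,0,0],"gripper": 5.5},{"travel": [6.4,-0.2,0.1],"delta_rot": [0,0,0],"gripper": 5.5},{"travel": [6.8,-0.2,0.1],"delta_rot": [0,0,0],"gripper": 5.5},{"travel": [7.2,-0.2,0.1],"delta_rot": [0,0,0],"gripper": 5.5},{"travel": [7.3,-0.2,0.1],"delta_rot": [0,0,0],"gripper": 5.5},{"travel": [7.3,-0.2,0.1],"delta_rot": [0,0,0],"gripper": 5.5}]}}

```text
t: 30.57
tcp_pos: [0.4988, -0.3367, 0.1782]
ee_rot: [-1.412, 1.061, 1.412]
force: [-0.4, 3.3, 6.0]
grip_width: 0.759
```

Call:
{"method": "send_rows", "body": {"targets": [{"travel": [0.3,0,0],"delta_rot": [0,0,0],"gripper": 5.5},{"travel": [0.5,0,0],"delta_rot": [0,0,0],"gripper": 5.5},{"travel": [0.6,0,0],"delta_rot": [0,0,0],"gripper": 5.5},{"travel": [0.6,0,0],"delta_rot": [0,0,0],"gripper": 5.5},{"travel": [0.6,0,0],"delta_rot": [0,0,0],"gripper": 5.5}]}}

```text
t: 30.98
tcp_pos: [0.4992, -0.3371, 0.1774]
ee_rot: [-1.416, 1.061, 1.408]
force: [-10.4, 7.0, 30.2]
grip_width: 0.754
```

Run:
```python
from h import *
s=state(); p=s['tcp_pos']; M=tool(YAW,0,True); plan([*p[:2],.25],tool(np.radians(16),0,True)); 
a=s2w([.115,-.07]); print(a,s2w([0,-.07]),s2w([-.115,-.07])); plan([*a,.25],M)
```

```text
travel [-7.26, -0.03, -0.02] rot [0.001, -0.002, 0.004] rows>= 2
[0.62555788 0.13139451] [0.51151569 0.11658302] [0.39747351 0.10177153]
travel [-7.24, -25.12, 41.52] rot [0.151, -0.002, 0.004] rows>= 12
```

Call:
{"method": "send_rows", "body": {"targets": [{"travel": [-2.5,0,0],"delta_rot": [0,0,0],"gripper": 5.5},{"travel": [-5,0,0],"delta_rot": [0,0,0],"gripper": 5.5},{"travel": [-7.3,0,0],"delta_rot": [0,0,0],"gripper": 5.5},{"travel": [-7.3,-1.5,2.5],"delta_rot": [0.01,0,0],"gripper": 5.5},{"travel": [-7.3,-3.5,5.8],"delta_rot": [0.03,0,0],"gripper": 5.5},{"travel": [-7.3,-5.5,9],"delta_rot": [0.05,0,0],"gripper": 5.5},{"travel": [-7.3,-7.5,12.5],"delta_rot": [0.07,0,0],"gripper": 5.5},{"travel": [-7.3,-9.5,15.8],"delta_rot": [0.08,0,0],"gripper": 5.5},{"travel": [-7.3,-11.5,19],"delta_rot": [0.09,0,0],"gripper": 5.5},{"travel": [-7.3,-13,21.5],"delta_rot": [0.1,0,0],"gripper": 5.5}]}}

```text
t: 31.82
tcp_pos: [0.5652, -0.0921, 0.2511]
ee_rot: [-1.345, 1.115, 1.335]
force: [0.4, -0.8, -1.8]
grip_width: 0.762
```

Run:
```python
from h import *
M=tool(YAW,0,True); a=s2w([.115,-.07]); plan([*a,.20],M); print(state()['grip_width'])
c=cam('wrist'); m=masks_of(c,'wiper')
if m: ys,xs=np.where(m[0]['mask']); print(m[0]['confidence'],xs.min(),xs.max(),ys.min(),ys.max())
```

```text
travel [5.13, -9.91, 20.91] rot [0.051, -0.002, 0.006] rows>= 6
0.7622750327962531
0.91 195 369 208 315
```

Call:
{"method": "send_rows", "body": {"targets": [{"travel": [1,-1.8,3.7],"delta_rot": [0.02,0,0],"gripper": 5.5},{"travel": [2,-3.5,7.4],"delta_rot": [0.03,0,0],"gripper": 5.5},{"travel": [3,-5.3,11],"delta_rot": [0.04,0,0.003],"gripper": 5.5},{"travel": [4,-7,14.8],"delta_rot": [0.05,0,0.006],"gripper": 5.5},{"travel": [5,-8.8,18.5],"delta_rot": [0.05,0,0.006],"gripper": 5.5},{"travel": [5.1,-9.9,20.9],"delta_rot": [0.05,0,0.006],"gripper": 5.5},{"travel": [5.1,-9.9,20.9],"delta_rot": [0.05,0,0.006],"gripper": 5.5},{"travel": [5.1,-9.9,20.9],"delta_rot": [0.05,0,0.006],"gripper": 5.5}]}}

```text
t: 32.58
tcp_pos: [0.6253, 0.1338, 0.1999]
ee_rot: [-1.311, 1.142, 1.309]
force: [-0.6, -1.0, -1.1]
grip_width: 0.757
```

Run:
```python
from h import *
M=tool(YAW,0,True); a=s2w([.115,-.07]); plan([*a,.050],M); plan([*a,.043],M); s=state(); print(w2s(s['tcp_pos']),s['grip_width'])
c=cam('wrist'); 
for m in mark_of(c,'bottle1'): p=w(c,m['xy'],.003)[0]; print(round(m['confidence'],2),m['xy'],w2s(p).round(3))
```

```text
travel [14.99, 0.0, -0.22] rot [0.008, -0.002, -0.0] rows>= 4
travel [15.69, 0.0, -0.22] rot [0.008, -0.002, -0.0] rows>= 4
[ 0.11503037 -0.06753716] 0.7569368889599454
0.66 [448.6, 296.9] [-0.103  0.071]
```

Call:
{"method": "send_rows", "body": {"targets": [{"travel": [4,0,-0.2],"delta_rot": [0.008,0,0],"gripper": 5.5},{"travel": [8,0,-0.2],"delta_rot": [0.008,0,0],"gripper": 5.5},{"travel": [12,0,-0.2],"delta_rot": [0.008,0,0],"gripper": 5.5},{"travel": [14.5,0,-0.2],"delta_rot": [0.008,0,0],"gripper": 5.5},{"travel": [15,0,-0.2],"delta_rot": [0.008,0,0],"gripper": 5.5},{"travel": [15.3,0,-0.2],"delta_rot": [0.008,0,0],"gripper": 5.5},{"travel": [15.6,0,-0.2],"delta_rot": [0.008,0,0],"gripper": 5.5},{"travel": [15.7,0,-0.2],"delta_rot": [0.008,0,0],"gripper": 5.5},{"travel": [15.7,0,-0.2],"delta_rot": [0.008,0,0],"gripper": 5.5}]}}

```text
t: 33.43
tcp_pos: [0.627, 0.1293, 0.046]
ee_rot: [-1.304, 1.146, 1.297]
force: [-1.9, -2.1, 2.8]
grip_width: 0.757
```

Call:
{"method": "send_rows", "body": {"targets": [{"travel": [0.5,0,0],"delta_rot": [0,0,0],"gripper": 5.5},{"travel": [0.5,0,0],"delta_rot": [0,0,0],"gripper": 5.5},{"travel": [0.5,1,0],"delta_rot": [0,0,0],"gripper": 5.5},{"travel": [0.5,2.5,0],"delta_rot": [0,0,0],"gripper": 5.5},{"travel": [0.5,4,0],"delta_rot": [0,0,0],"gripper": 5.5},{"travel": [0.5,5.5,0],"delta_rot": [0,0,0],"gripper": 5.5},{"travel": [0.5,7,0],"delta_rot": [0,0,0],"gripper": 5.5},{"travel": [0.5,8.5,0],"delta_rot": [0,0,0],"gripper": 5.5},{"travel": [0.5,10,0],"delta_rot": [0,0,0],"gripper": 5.5},{"travel": [0.5,11.5,0],"delta_rot": [0,0,0],"gripper": 5.5}]}}

```text
t: 34.27
tcp_pos: [0.5215, 0.1167, 0.0466]
ee_rot: [-1.31, 1.131, 1.285]
force: [9.5, 1.9, 16.2]
grip_width: 0.756
```

Run:
```python
from h import *
M=tool(YAW,0,True); s=state(); print(w2s(s['tcp_pos'])); plan([*s2w([-.118,-.07]),.041],M)
```

```text
[ 0.00988709 -0.0711486 ]
travel [0.28, 12.8, 0.07] rot [-0.004, -0.001, 0.021] rows>= 4
```

Call:
{"method": "send_rows", "body": {"targets": [{"travel": [0.4,0.5,0],"delta_rot": [0,0,0.01],"gripper": 5.5},{"travel": [0.4,2,0],"delta_rot": [0,0,0.01],"gripper": 5.5},{"travel": [0.4,3.5,0],"delta_rot": [0,0,0.01],"gripper": 5.5},{"travel": [0.35,5,0.1],"delta_rot": [0,0,0.01],"gripper": 5.5},{"travel": [0.35,6.5,0.1],"delta_rot": [0,0,0.01],"gripper": 5.5},{"travel": [0.3,8,0.1],"delta_rot": [0,0,0.01],"gripper": 5.5},{"travel": [0.3,9.5,0.1],"delta_rot": [0,0,0.01],"gripper": 5.5},{"travel": [0.3,11,0.1],"delta_rot": [0,0,0.01],"gripper": 5.5},{"travel": [0.25,12.5,0.1],"delta_rot": [0,0,0.01],"gripper": 5.5},{"travel": [0.25,12.8,0.1],"delta_rot": [0,0,0.01],"gripper": 5.5}]}}

```text
t: 35.1
tcp_pos: [0.4026, 0.1038, 0.0469]
ee_rot: [-1.312, 1.123, 1.281]
force: [8.7, 1.2, 16.8]
grip_width: 0.76
```

Call:
{"method": "send_rows", "body": {"targets": [{"travel": [0.4,0,0],"delta_rot": [0,0,0],"gripper": 5.5},{"travel": [0.4,0,0],"delta_rot": [0,0,0],"gripper": 5.5},{"travel": [0.4,0,0],"delta_rot": [0,0,0],"gripper": 5.5}]}}

```text
t: 35.35
tcp_pos: [0.4043, 0.1045, 0.0464]
ee_rot: [-1.313, 1.12, 1.279]
force: [-6.9, -2.6, 30.8]
grip_width: 0.758
```

Run:
```python
from h import *
s=state(); p=s['tcp_pos']; print(w2s(p)); M=tool(np.radians(16.4),0,True)
plan([*p[:2],.25],tool(YAW,0,True)); plan([.5262,-.1235,.2],M);
```

```text
[-0.1078467  -0.06820524]
travel [-20.35, -0.67, 0.04] rot [-0.003, 0.002, 0.033] rows>= 5
travel [-15.1, -9.72, -24.12] rot [-0.16, -0.0, 0.033] rows>= 8
```

Call:
{"method": "send_rows", "body": {"targets": [{"travel": [-3,0,0],"delta_rot": [0,0,0],"gripper": 5.5},{"travel": [-6,0,0],"delta_rot": [0,0,0.01],"gripper": 5.5},{"travel": [-10,-1,-2],"delta_rot": [-0.02,0,0.03],"gripper": 5.5},{"travel": [-13,-2.5,-5.5],"delta_rot": [-0.05,0,0.03],"gripper": 5.5},{"travel": [-15,-4,-9],"delta_rot": [-0.08,0,0.03],"gripper": 5.5},{"travel": [-15.1,-5.5,-12.8],"delta_rot": [-0.1,0,0.033],"gripper": 5.5},{"travel": [-15.1,-7,-16.5],"delta_rot": [-0.13,0,0.033],"gripper": 5.5},{"travel": [-15.1,-8.5,-20.3],"delta_rot": [-0.15,0,0.033],"gripper": 5.5},{"travel": [-15.1,-9.7,-24.1],"delta_rot": [-0.16,0,0.033],"gripper": 5.5},{"travel": [-15.1,-9.7,-24.1],"delta_rot": [-0.16,0,0.033],"gripper": 5.5}]}}

```text
t: 36.18
tcp_pos: [0.5297, -0.1292, 0.2018]
ee_rot: [-1.42, 1.063, 1.407]
force: [1.1, 0.3, -1.8]
grip_width: 0.757
```

Run:
```python
from h import *
M=tool(np.radians(16.4),0,True); s=state(); print(s['grip_width'],s['force']); plan([.5262,-.1235,.09],M)
c=cam('wrist'); m=masks_of(c,'wiper')
if m: ys,xs=np.where(m[0]['mask']); print(m[0]['confidence'],xs.min(),xs.max(),ys.min(),ys.max())
for m in mark_of(c,'tray'): print(m['confidence'],m['xy'],w(c,m['xy'],0)[0].round(3))
t=cam('scene')
for m in mark_of(t,'tray')+mark_of(t,'bottle1'): print(m['confidence'],m['xy'],w(t,m['xy'],0.003)[0].round(3))
```

```text
0.7572877575868292 [ 1.1320189   0.33346894 -1.77175449]
travel [11.18, 0.23, 0.71] rot [-0.005, -0.006, 0.004] rows>= 3
0.66 [283.4, 196.6] [ 0.526 -0.123  0.   ]
0.81 [269.8, 231.4] [ 0.519 -0.114  0.003]
0.76 [380.6, 248.8] [0.385 0.247 0.003]
0.75 [433.2, 204.4] [0.096 0.341 0.003]
0.72 [372.0, 271.8] [0.484 0.256 0.003]
0.72 [362.2, 301.2] [0.597 0.27  0.003]
```

Call:
{"method": "send_rows", "body": {"targets": [{"travel": [3.5,0.2,0.7],"delta_rot": [-0.005,-0.006,0.004],"gripper": 5.5},{"travel": [7,0.2,0.7],"delta_rot": [-0.005,-0.006,0.004],"gripper": 5.5},{"travel": [10.5,0.2,0.7],"delta_rot": [-0.005,-0.006,0.004],"gripper": 5.5},{"travel": [12.5,0.2,0.7],"delta_rot": [-0.005,-0.006,0.004],"gripper": 5.5},{"travel": [13.5,0.2,0.7],"delta_rot": [-0.005,-0.006,0.004],"gripper": 5.5},{"travel": [14.3,0.2,0.7],"delta_rot": [-0.005,-0.006,0.004],"gripper": 5.5},{"travel": [15,0.2,0.7],"delta_rot": [-0.005,-0.006,0.004],"gripper": 5.5},{"travel": [15.4,0.2,0.7],"delta_rot": [-0.005,-0.006,0.004],"gripper": 5.5},{"travel": [15.5,0.2,0.7],"delta_rot": [-0.005,-0.006,0.004],"gripper": 5.5}]}}

```text
t: 37.23
tcp_pos: [0.5223, -0.1158, 0.0469]
ee_rot: [-1.416, 1.055, 1.426]
force: [-6.7, 1.5, 13.5]
grip_width: 0.758
```

Run:
```python
from h import *
M=tool(np.radians(16.4),0,True); s=state(); print(s['force']); plan([.5262,-.1235,.047],M)
```

```text
[-6.7202245   1.48278909 13.54490775]
travel [-0.01, -0.15, -0.85] rot [0.007, 0.005, -0.002] rows>= 1
```

Call:
{"method": "send_rows", "body": {"targets": [{"travel": [-0.1,-0.1,-0.5],"delta_rot": [0,0,0],"gripper": 5.5},{"travel": [-0.1,-0.1,-0.6],"delta_rot": [0,0,0],"gripper": 5.5},{"travel": [0,-0.1,-0.6],"delta_rot": [0,0,0],"gripper": 8.54},{"travel": [0,-0.1,-0.6],"delta_rot": [0,0,0],"gripper": 8.54},{"travel": [0,-0.1,-0.6],"delta_rot": [0,0,0],"gripper": 8.54},{"travel": [0,-0.1,-0.6],"delta_rot": [0,0,0],"gripper": 8.54},{"travel": [0,-0.1,-0.6],"delta_rot": [0,0,0],"gripper": 8.54},{"travel": [-3,-0.1,-0.6],"delta_rot": [0,0,0],"gripper": 8.54},{"travel": [-7,-0.1,-0.6],"delta_rot": [0,0,0],"gripper": 8.54},{"travel": [-11,-0.1,-0.6],"delta_rot": [0,0,0],"gripper": 8.54}]}}

```text
t: 38.07
tcp_pos: [0.524, -0.1214, 0.1571]
ee_rot: [-1.414, 1.056, 1.429]
force: [1.4, -1.0, 0.3]
grip_width: 1.0
```

Call:
{"method": "send_rows", "body": {"targets": [{"travel": [-4,0,0],"delta_rot": [0,0,0],"gripper": 8.54},{"travel": [-8,0,0],"delta_rot": [0,0,0],"gripper": 8.54},{"travel": [-12,0,0],"delta_rot": [0,0,0],"gripper": 8.54},{"travel": [-12,0,3],"delta_rot": [0,0,0],"gripper": 8.54},{"travel": [-12,0,4],"delta_rot": [0,0,0],"gripper": 8.54},{"travel": [-12,0,4],"delta_rot": [0,0,0],"gripper": 8.54}]}}

```text
t: 38.57
tcp_pos: [0.5128, -0.0822, 0.2777]
ee_rot: [-1.416, 1.054, 1.431]
force: [-0.7, -0.4, -1.8]
grip_width: 1.005
```

Run:
```python
from h import *
print(state()['force'])
c=cam('wrist'); save(c,'w10',None,1.4); np.save('w10.npy',c,allow_pickle=True)
t=cam('scene'); save(t,'s4',(140,120,420,330),2.8)
```

```text
[-0.72455913 -0.44125761 -1.82651699]
```

View pics/w10.png

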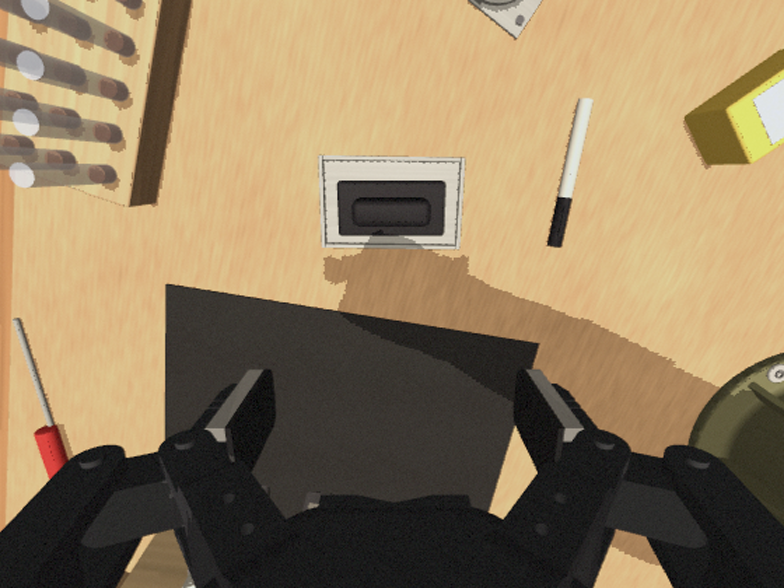

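View pics/s4.png

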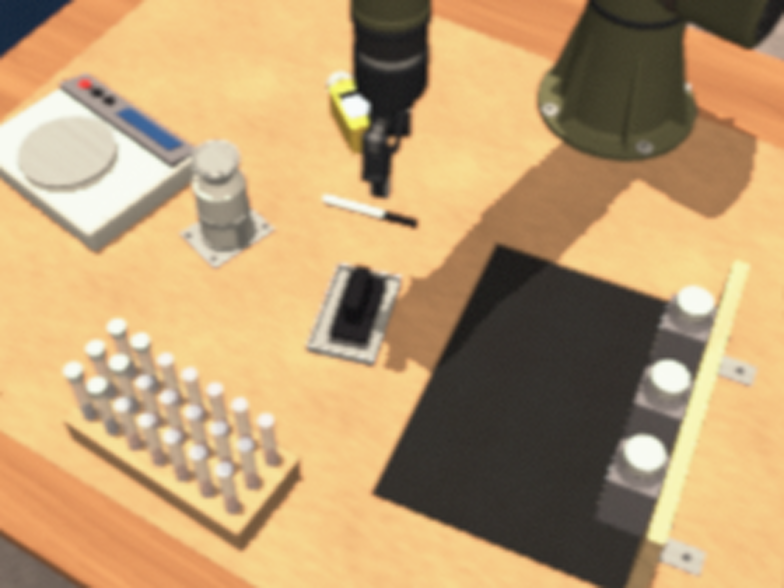

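The block lies flat in the tray: base at (391,208), tray at (392,202), sides parallel. All three bottles stand against the board, the press-top is up, and the bystanders look unmoved. Handing in.

```bash
python3 -c "
from h import *
print(sign_off())"
```

```text
the job is handed in; nothing more can be done
None
```

I tipped up all three bottles and pushed each against the board. I then wetted the block on the dispenser, wiped the mat from far through middle to near, and put the block back in its tray. The job was handed in at about 39 s of robot time; sign_off gives no verdict.

**Last checks**
- **Bottles:** all three stand upright against the board in the final picture. The pushing fingertip stopped within about 1 mm of the same distance from the board for each.
- **Block:** it lies felt down in the tray, parallel to it and a few millimetres off centre.
- **Dispenser:** during the press the force rose to 30 N and the top stopped moving, so it was taken as fully down. The final picture shows it back up.
- **Wipe:** the measured contact force was about 4 N at the far end, 16 N at the middle and 17–30 N at the near end. The block stayed within about 1 cm of the wipe line and points.
- **Bystanders:** the scale, tube rack, marker and both coloured look-alikes look unmoved in the final picture.

**Disagreements on the way**
- **Block grasp:** the gripper held the block about 8 mm higher than commanded, and 6 mm to the side. I allowed for this by working from the measured height.
- **Push forces:** pushing the bottles home read 55 to 83 N at the wrist, through the fingertips.

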